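# Lay out the seasoning board for the next cook

## Task

Lay out the seasonings on the white chopping board for the next cook: the steel cup in the middle of the blue round with its red lid seated on top, the salt pot in the middle of the yellow round, and the pepper mill in the middle of the board, halfway between the two. Stand the green oil bottle on the worktop directly behind the mill, on the board's far side from the robot, about a finger's width clear of the board. Everything stands upright; leave the brown vinegar bottle and the egg cup where they are.

Things in the scene. Friction and masses are not known exactly. Their poses are not given: they have to be found in the camera images.
- cup_mid (a point): round open stainless-steel sauce cup, 58 mm across, 50 mm high, upright and empty, mouth up, wall 3 mm (52 mm inside). Point: on its axis, 25 mm above its underside. z points up when it stands upright.
- lid_mid (a point): red plastic lid of the steel cup, lying knob up, 38 mm high: disc 62 mm across, 5 mm thick; on it a round knob 20 mm across, 28 mm high; under it a bevelled plug 45 mm across, 5 mm deep that drops into the cup with 3.5 mm to spare all round. Point: centre of the knob, 24 mm above the plug's underside; z points up. Seated (disc on the rim), the point is 44 mm above the cup's point.
- pot_mid (a point): closed white ceramic salt pot with a cork top, 56 mm across, 60 mm high. Point: on its axis, 30 mm above its underside. z points up when upright.
- mill_mid (a point): pale wooden pepper mill with a small steel nut on top, 92 mm high, foot 52 mm across, waist 38 mm, head 44 mm. Point: on its axis, in the waist, 46 mm above its underside. z points up when upright.
- oil_mid (a point): dark green oil bottle with a black cap and a white paper band, 44 mm across, 95 mm high (body straight up to 60 mm). Point: on its axis, 47 mm above its underside. z points up when upright.
- vinegar_mid (a point): brown vinegar bottle with a white cap, otherwise like the oil bottle (44 mm across, 95 mm high). Not part of the job: leave it where it stands. Point: on its axis, 47 mm above its underside.
- eggcup_mid (a point): blue egg cup with a brown egg, 50 mm across, 71 mm high. Not part of the job: leave it where it stands. Point: on its axis, 36 mm above its underside.
- board: white plastic chopping board that lies fixed on the worktop, 310 mm long, 160 mm wide, 15 mm thick, with a thin grey line round its edge. Origin: centre of its underside (on the worktop). y runs along its length, x across it, away from the robot: its far long edge is at x = +80 mm.
- pad_blue: blue silicone round lying fixed on the chopping board, 72 mm across, 3 mm thick, top 18 mm above the worktop; centred 100 mm from the board's centre, on its long centre line, at one end or the other. Origin: centre of its underside.
- pad_yellow: yellow silicone round lying fixed on the chopping board, 72 mm across, 3 mm thick, top 18 mm above the worktop; centred 100 mm from the board's centre, on its long centre line, at one end or the other. Origin: centre of its underside.
Mind the look-alikes: they are no part of the job. What is shaped like the part that bears mill_mid but purple is not meant.

How it is judged:
By the outcome, as a careful person would: the job done as asked, in the order asked, and still so for the second after the job is handed in, with the robot touching nothing.
It also fails if it takes over 120 s, if anything falls off the work surface, if the arm or the gripper's body presses on something with over 40 N, if the wrist force passes 120 N, or if a joint passes its speed limit or range.

## Robot

A 6-joint arm with a two-finger parallel gripper is mounted at the origin on the work surface. World frame = base frame: x ahead of the robot, y to its left, z up, the work surface at z = 0. Lengths are in m, angles in degrees, forces in N, time in s.
With the tool pointing down it reaches from about 0.4 to 0.925 m from the base axis. Payload 3.4 kg.
Tool frame: the origin (TCP) lies at the very end of the fingers, on their centre line; the grasp point (between the pads) lies r.grasp_offset behind it (r.grasp_offset is the distance from the TCP to the grasp point, in m); x points along the fingers, y is the direction in which the jaws open and shut, and the axes are right-handed (so a half turn about x gives the same grasp; the last joint's range is limited). The gripper opens to 85 mm and grips with 20 to 120 N. Pads are 22 mm wide; open, the fingers measure 114 mm over their backs; the gripper's body (76 mm by 85 mm) begins 54 mm behind the grasp point. The pads swing forward as they close: fully open they stand 13 mm farther back than shut.
Start: joints at [-67.981, 17.578, 86.31, -0, 76.112, -4.211], TCP at [0.254, -0.516, 0.192] pointing down, gripper open.
Joint ranges: [-179.03, 179.03], [-60, 130.46], [8.19, 133.38], [-81.62, 261.62], [5.75, 156.47], [-153.77, 153.77]. Speed limits (degrees/s): [147.25, 147.25, 180, 180, 180, 180].

## Interface

Orientations are given as [roll, pitch, yaw] about the fixed x, y, z axes, in that order (R = Rz(yaw) Ry(pitch) Rx(roll)).
In Python, from workcell import r gives the robot as it stands.
- The arm moves only by the tool jog_arm, never from a script. Its argument "targets" is one flat list of numbers, 5 for each row, row after row: the closure, from 0 (fully open) to 1 (shut), then the shift along the tool's x, y, z in cm, then the turn about the tool's x in units of 6 degrees (1.0 is 6 degrees). A call has 1 to 20 rows; each row shifts and turns the pose as measured when the row begins, along the tool's axes as they then stand; what a row does not reach is not made up. A row lasts 1/10 s, in which the tool goes at most 50 mm and 8.59 degrees, less where a joint would pass 70% of its speed; a pose out of reach is approached as far as the arm can. A call is refused whole if a number of a shift passes 5 or a number of a turn 1, either way. A call with a gripper value outside its range is refused whole. The fingers move at their own pace and stop on an object; the grip force is fixed at half the most. Time passes only in rows, so rows that do not move let the fingers close. It gives the time, the measured TCP pose, the force and the opening at its end, in the units of the state.
- r.state(): the state, without advancing time (a new reading comes with each control period).
- r.read_camera(name): name is "scene" or "top" or "wrist"; returns a dict with "color" (420x560x3 uint8, blue, green, red), "z_map" (420x560 float32, m along the optical axis (not along the pixel's ray), 0 where there is no reading), "K" (3x3 intrinsics, pixels), "R" (3x3) and "t" (3): a world point X has camera coordinates R X + t. Camera axes: x right, y down, z forward; pixel columns grow to the right and rows downward; lengths in m; the calibration is good to about 2 mm. A picture is of the moment at which its call begins.
- r.finish_job(): hands the job in, once; it reports no verdict.
Trained networks look in the newest picture that a camera, given by its name, has taken for a name from the list of things; names that differ only in an ending like _2 or _b are one class to them, and where a whole thing is asked for, a point or a joint stands for the part that bears it (a point fixed in the world has none). Each returns a list of dicts, best first, with "confidence" (0 to 1); they miss things now and then, are a little off and sometimes report something else, mostly with a low value. They report only what shows in the picture. A call takes as long as a camera call. They do not tell look-alikes from the thing itself.
- r.search_frame(camera, query): "extent" ([centre column, centre row, width, height] in pixels, round what is visible of it).
- r.mark_of(camera, query): "location" ([column, row] in pixels: a listed point, or the origin of a listed thing).
The state is a dict: "t": time; "joint_positions": joint angles; "joint_vel": joint speeds; "joint_efforts": joint torques, N m; "ee_pos": TCP position; "tool_rot": TCP orientation; "force": force on the tool from outside, world axes, zero at the start; "moment": the same for the moment, N m; "opening": finger opening in m.
Only numpy, scipy, OpenCV 4.12 (cv2) and the standard library are available. Lean on these libraries where they do the work, as an engineer would, in place of code of your own. Each camera call takes 0.05 s, during which the arm holds its last target. There are 200 camera calls.

## Working session

There is one attempt and no reset: what is moved stays moved. The work goes in short steps, Python scripts to look and compute and a tool call to move; the robot and the scene stay as the last step left them, time stands still between calls to the robot, and variables do not carry over. Pictures are saved under pics/ and viewed, about 12 in all and at most 16, crops included, and the job is handed in when it is done.

Besides the shell and the picture viewer there is one more tool, called after "Call:" as name(argument=value, ...) on one line, values as JSON. jog_arm: Moves the arm, as the interface text tells. Its arguments: {"type":"object","properties":{"targets":{"type":"array"}},"required":["targets"]}

```bash
mkdir -p pics; cat > h.py <<'E'
from workcell import r
import numpy as np, cv2
def w(c,px,z=None,d=None):
    v=np.linalg.inv(c["K"])@np.array([px[0],px[1],1.])
    if d is not None: return c["R"].T@(v*d-c["t"])
    o=-c["R"].T@c["t"]; D=c["R"].T@v
    return o+D*(z-o[2])/D[2]
E
python3 - <<'E'
from h import *
s=r.state(); print(s, r.grasp_offset)
zs=dict(cup_mid=.025,lid_mid=.024,pot_mid=.03,mill_mid=.046,oil_mid=.047,vinegar_mid=.047,eggcup_mid=.036,board=0.,pad_blue=.015,pad_yellow=.015)
for n in("top","scene"):
    c=r.read_camera(n); cv2.imwrite(f"pics/{n}0.png",c["color"])
    print(n,"cam at",(-c["R"].T@c["t"]).round(3))
    for q,z in zs.items():
        for m in r.mark_of(n,q)[:3]: print(q,round(m["confidence"],2),np.round(m["location"]),w(c,m["location"],z).round(4))
E
```

```text
{'t': 0.0, 'joint_positions': array([-6.79810790e+01,  1.76199625e+01,  8.63833424e+01,  1.12710274e-03,
        7.61100345e+01, -4.21257077e+00]), 'joint_vel': array([-0.06776064, -0.03837561,  0.07964441, -0.02061402,  0.05433485,
       -0.02411535]), 'joint_efforts': array([-2.14536711e-03, -4.57561326e+01, -2.51914912e+01, -3.18158914e-05,
        1.34207445e-02,  1.42838477e-06]), 'ee_pos': array([ 0.25383439, -0.51508489,  0.19120768]), 'tool_rot': array([-94.76539834,  89.88665527, 111.46582179]), 'force': array([-0.23604324, -0.28132311,  0.63955837]), 'moment': array([ 0.01610216, -0.00728622,  0.04598246]), 'opening': 0.08560847483064304} 0.0187
top cam at [ 0.394 -0.056  1.508]
cup_mid 0.79 [178. 188.] [0.6398 0.2238 0.025 ]
cup_mid 0.34 [342. 180.] [ 0.6533 -0.2283  0.025 ]
lid_mid 0.71 [361. 272.] [ 0.4007 -0.2726  0.024 ]
pot_mid 0.78 [148. 264.] [0.4339 0.3034 0.03  ]
pot_mid 0.37 [258. 239.] [0.4945 0.0047 0.03  ]
mill_mid 0.86 [386. 218.] [ 0.5449 -0.3399  0.046 ]
mill_mid 0.61 [418. 174.] [ 0.6624 -0.4329  0.046 ]
mill_mid 0.55 [382. 186.] [ 0.6313 -0.3336  0.046 ]
[... 384 characters left out ...]
.777]
cup_mid 0.56 [376. 235.] [0.6427 0.2303 0.025 ]
lid_mid 0.51 [203. 183.] [ 0.4093 -0.2793  0.024 ]
pot_mid 0.65 [392. 196.] [0.444  0.2961 0.03  ]
mill_mid 0.74 [166. 214.] [ 0.6202 -0.339   0.046 ]
mill_mid 0.72 [131. 222.] [ 0.666  -0.4209  0.046 ]
oil_mid 0.67 [416. 215.] [0.5696 0.3444 0.047 ]
vinegar_mid 0.97 [208. 219.] [ 0.6374 -0.2179  0.047 ]
eggcup_mid 0.75 [306. 259.] [0.7733 0.0492 0.036 ]
eggcup_mid 0.7 [390. 195.] [0.4498 0.2914 0.036 ]
eggcup_mid 0.53 [375. 234.] [0.6557 0.2257 0.036 ]
board 0.62 [294. 213.] [0.518  0.0082 0.    ]
board 0.5 [172. 199.] [ 0.4691 -0.3672  0.    ]
board 0.36 [330. 206.] [0.4685 0.115  0.    ]
pad_blue 0.55 [331. 204.] [0.4853 0.1175 0.015 ]
```

View pics/top0.png

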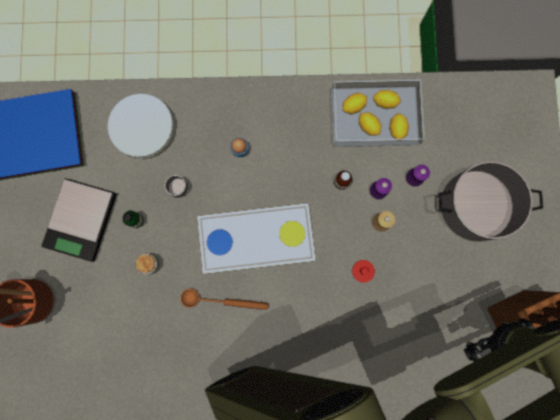

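View pics/scene0.png

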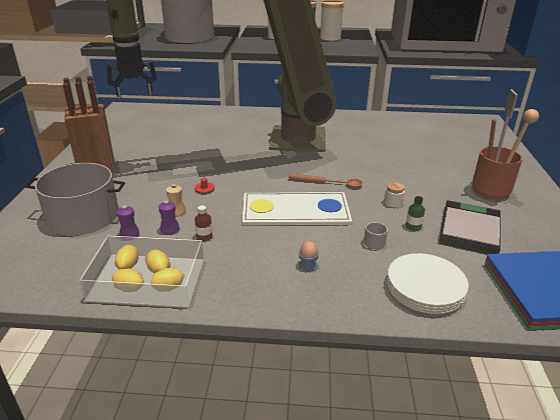

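The top view matches the networks. The pale mill is at px (386,219), with the purple look-alikes at (382,187) and (420,174). The cup is at (177,186), the lid at (363,271), the pot at (147,264) and the oil at (132,218). The blue round is at +y and the yellow one at -y. Next I'll refine the board and pads and plan the move to the cup.

```bash
cat >> h.py <<'E'
from scipy.spatial.transform import Rotation as Ro
def T():
    s=r.state(); return s["ee_pos"],Ro.from_euler("xyz",s["tool_rot"],degrees=True).as_matrix(),s
def go(p,yaw=None):
    """shift in tool axes (cm); p in world; yaw = wanted world angle of jaw axis (deg), turn first"""
    e,R,s=T(); n=0
    if yaw is not None:
        a=np.degrees(np.arctan2(R[1,1],R[0,1])); d=(yaw-a+90)%180-90
        n=-d; R=R@Ro.from_euler("x",n,degrees=True).as_matrix(); n/=6
    print("ee",e.round(4),"jawang",np.degrees(np.arctan2(R[1,1],R[0,1])).round(1),"turn units",round(n,2),"shift cm",(R.T@(np.array(p)-e)*100).round(2), "open",round(s["opening"],4),"F",s["force"].round(1),"t",round(s["t"],2),"j6",s["joint_positions"][5].round(1))
def blob(c,lo,hi,z,box=None):
    m=cv2.inRange(cv2.cvtColor(c["color"],cv2.COLOR_BGR2HSV),lo,hi)
    if box: k=np.zeros_like(m); x0,y0,x1,y1=box; k[y0:y1,x0:x1]=m[y0:y1,x0:x1]; m=k
    cs=max(cv2.findContours(m,cv2.RETR_EXTERNAL,cv2.CHAIN_APPROX_NONE)[0],key=cv2.contourArea)
    return np.array([w(c,p[0],z)[:2] for p in cs]),cs
E
python3 - <<'E'
from h import *
e,R,s=T(); print("R",R.round(3))
c=r.read_camera("top")
for n,lo,hi,z,box in(("blue",(95,120,60),(125,255,255),.018,(190,190,330,290)),("yel",(22,120,90),(38,255,255),.018,(190,190,330,290)),("board",(0,0,150),(180,80,255),.015,(190,190,330,290)),("lid",(0,180,80),(8,255,255),.010,(330,250,400,300))):
    P,cs=blob(c,lo,hi,z,box); (x,y),rad=cv2.minEnclosingCircle(np.float32(P)); print(n,cv2.minAreaRect(np.float32(P)),(x,y,rad))
# height-slice centroids
v,u=np.mgrid[:420,:560]; Z=c["z_map"]
P=(np.stack([(u-c["K"][0,2])/c["K"][0,0],(v-c["K"][1,2])/c["K"][1,1],np.ones_like(Z)],-1)*Z[...,None]-c["t"])@c["R"]
for n,x,y in(("cup",.64,.224),("pot",.434,.303),("mill",.545,-.34),("oil",.558,.349),("lid",.4,-.273),("tabl",.6,.1)):
    m=(np.hypot(P[...,0]-x,P[...,1]-y)<.045)&(P[...,2]>.012); Q=P[m]
    if len(Q): zt=np.percentile(Q[:,2],97); Q=Q[Q[:,2]>zt-.012]; print(n,len(Q),zt.round(3),((Q.max(0)+Q.min(0))/2).round(4))
c=r.read_camera("wrist"); cp=-c["R"].T@c["t"]; print("wristcam tool",(R.T@(cp-e)).round(3),"fwd",(R.T@c["R"][2]).round(3),c["K"][0,0])
go((.638,.226,.20))
E
```

```text
R [[ 0.     0.442 -0.897]
 [-0.    -0.897 -0.442]
 [-1.     0.    -0.   ]]
blue ((0.48934996128082275, 0.11108699440956116), (0.06582677364349365, 0.06550925970077515), 89.00302124023438) (0.49001118540763855, 0.11054260283708572, 0.03398087993264198)
yel ((0.5090107917785645, -0.08875791728496552), (0.06367088109254837, 0.06394463032484055), 43.94849395751953) (0.509303629398346, -0.08836515992879868, 0.0332946814596653)
board ((0.49893879890441895, 0.011758610606193542), (0.15834571421146393, 0.30852511525154114), 5.557065010070801) (0.49803173542022705, 0.012349293567240238, 0.17109954357147217)
lid ((0.4055209755897522, -0.2807275950908661), (0.051763154566287994, 0.051172900944948196), 89.01471710205078) (0.4052809178829193, -0.28044649958610535, 0.02732117846608162)
cup 93 0.054 [0.6438 0.2286 0.0504]
pot 274 0.066 [0.4321 0.3038 0.0609]
mill 151 0.092 [ 0.5363 -0.3327  0.0877]
oil 59 0.098 [0.5543 0.3445 0.0942]
lid 43 0.042 [ 0.4039 -0.2778  0.0374]
tabl 74 0.022 [0.5646 0.0961 0.0182]
wristcam tool [-0.182  0.    -0.065] fwd [0.966 0.001 0.26 ] 318.7492414318443
ee [ 0.2541 -0.5158  0.1921] jawang -63.8 turn units 0 shift cm [ -0.79 -49.57 -67.22] open 0.0859 F [-0.1 -0.1 -1.1] t 1.2 j6 -4.2
```

Call:
jog_arm(targets=[0,0,-2.7,-3.6,0,0,0,-2.7,-3.6,0,0,0,-2.7,-3.6,0,0,0,-2.7,-3.6,0,0,0,-2.7,-3.6,0,0,0,-2.7,-3.6,0,0,0,-2.7,-3.6,0,0,0,-2.7,-3.6,0,0,0,-2.7,-3.6,0,0,0,-2.7,-3.6,0,0,0,-2.7,-3.6,0,0,0,-2.7,-3.6,0,0,0,-2.7,-3.6,0,0,0,-2.7,-3.6,0,0,0,-2.7,-3.6,0,0,0,-2.7,-3.6,0,0,0,-2.7,-3.6,0,0,0,-2.7,-3.6,0,0,0,0,0,0,0,0,0,0,0])

```text
t: 3.2
ee_pos: [0.6398, 0.2316, 0.1903]
tool_rot: [122.3, 89.3, -31.7]
force: [-0.5, -0.5, -0.1]
opening: 0.0858
```

```bash
cat >> h.py <<'E'
def look(name,qs,n=2,cam="wrist"):
    c=r.read_camera(cam); cv2.imwrite(f"pics/{name}.png",c["color"]); zs=dict(cup_mid=.025,lid_mid=.024,pot_mid=.03,mill_mid=.046,oil_mid=.047,pad_blue=.015,pad_yellow=.015,board=0)
    for q in qs:
        for m in r.mark_of(cam,q)[:n]: print(q,round(m["confidence"],2),np.round(m["location"]),w(c,m["location"],zs[q]).round(4))
    v,u=np.mgrid[:420,:560]; Z=c["z_map"]
    P=(np.stack([(u-c["K"][0,2])/c["K"][0,0],(v-c["K"][1,2])/c["K"][1,1],np.ones_like(Z)],-1)*Z[...,None]-c["t"])@c["R"]
    return c,P
def slc(P,x,y,z0,z1,rad=.05):
    Q=P[(np.hypot(P[...,0]-x,P[...,1]-y)<rad)&(P[...,2]>z0)&(P[...,2]<z1)]
    if len(Q)<5: print("few"); return
    (a,b),q=cv2.minEnclosingCircle(np.float32(Q[:,:2])); print("slice",len(Q),"c",round(a,4),round(b,4),"r",round(q,4),"ztop",np.percentile(Q[:,2],98).round(4))
E
python3 - <<'E'
from h import *
c,P=look("w1",["cup_mid"]); slc(P,.64,.226,.042,.06); slc(P,.64,.226,-.02,.02,.02); go((.641,.226,.011))
E
```

```text
cup_mid 0.87 [282. 186.] [0.6478 0.2259 0.025 ]
slice 608 c 0.6457 0.2279 r 0.0289 ztop 0.0516
slice 918 c 0.64 0.226 r 0.0201 ztop 0.0064
ee [0.6393 0.2305 0.1905] jawang -64.1 turn units 0 shift cm [17.95  0.29  0.17] open 0.0857 F [ 0.6 -0.  -0.1] t 3.3 j6 80.8
```

View pics/w1.png

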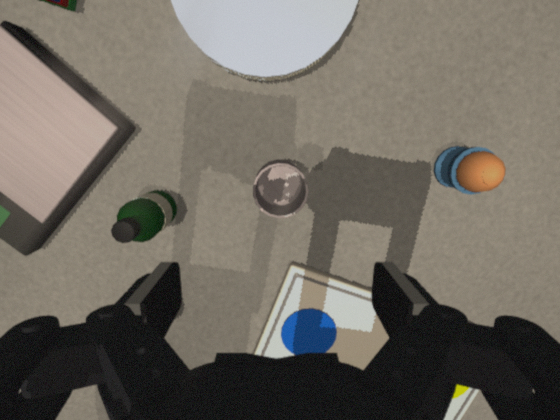

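Call:
jog_arm(targets=[0,0,0.3,-0.3,0,0,3.6,0,0,0,0,3.6,0,0,0,0,3.6,0,0,0,0,3.6,0,0,0,0,2.5,0,0,0,0,1.0,0,0,0,0,0,0,0,0])

```text
t: 4.1
ee_pos: [0.6492, 0.2154, 0.0133]
tool_rot: [137.0, 88.8, -17.9]
force: [-1.2, -0.9, 0.5]
opening: 0.0852
```

```bash
python3 -c "
from h import *
go((.645,.228,.011))"
```

```text
ee [0.6492 0.2154 0.0133] jawang -64.9 turn units 0 shift cm [ 0.21 -1.32 -0.15] open 0.0852 F [-1.2 -0.9  0.5] t 4.1 j6 80.5
```

Call:
jog_arm(targets=[0,0.2,-1.3,-0.1,0,0.5,0,0,0,0,1,0,0,0,0,1,0,0,0,0,1,0,0,0,0,1,0,0,0,0,1,0,0,0,0])

```text
t: 4.8
ee_pos: [0.6492, 0.2296, 0.0189]
tool_rot: [149.3, 88.1, -5.6]
force: [-1.7, -0.1, 0.3]
opening: -0.0
```

```bash
python3 -c "
from h import *
print(T()[1].round(4))
go((.489,.111,.13))"
```

```text
[[ 0.0326  0.424  -0.9051]
 [-0.0032 -0.9055 -0.4243]
 [-0.9995  0.0167 -0.0282]]
ee [0.6492 0.2296 0.0189] jawang -64.9 turn units 0 shift cm [-11.59   4.14  19.22] open -0.0 F [-1.7 -0.1  0.3] t 4.8 j6 81.7
```

```bash
python3 - <<'E'
from h import *
c,P=look("w2",["cup_mid"]); c,P=look("t2",["cup_mid"],cam="top")
slc(P,.645,.228,.042,.06,.06)
a=cv2.imread("pics/w2.png"); b=cv2.resize(c["color"][130:250,110:270],(560,420)); cv2.imwrite("pics/c2.png",cv2.resize(np.hstack([a,b]),(800,300)))
E
```

```text
cup_mid 0.56 [274. 247.] [0.6468 0.2298 0.025 ]
cup_mid 0.54 [177. 189.] [0.6376 0.2257 0.025 ]
slice 29 c 0.637 0.2132 r 0.0218 ztop 0.0548
```

View pics/c2.png

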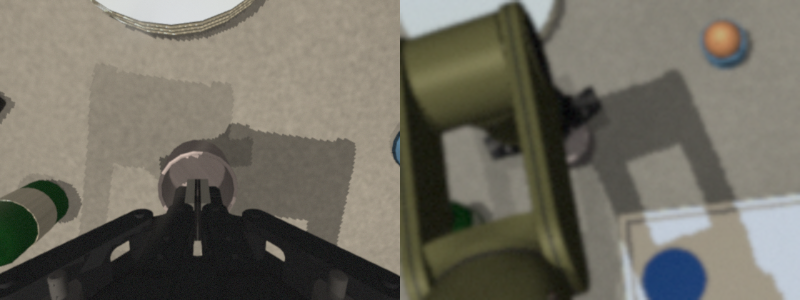

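```bash
python3 - <<'E'
from h import *
e,R,s=T(); print(e,s["tool_rot"],s["joint_positions"],s["opening"])
c,P=look("w3",["cup_mid"])
for v in range(200,300,8): print(v,*[f"({P[v,u,0]:.3f},{P[v,u,1]:.3f},{P[v,u,2]:.3f})" for u in (235,250,280,305)])
print(c["K"]@(c["R"]@e+c["t"])/ (c["R"]@e+c["t"])[2])
cv2.imwrite("pics/c3.png",cv2.resize(c["color"][170:350,160:400],(800,600)))
E
```

```text
[0.64882051 0.22944685 0.01832665] [148.61229552  88.17512863  -6.28297596] [16.379843   34.27721051 84.79988051 -0.81812737 59.24142163 81.68321083] -0.00018549380645914153
cup_mid 0.85 [278. 249.] [0.6463 0.2269 0.025 ]
200 (0.657,0.262,0.000) (0.661,0.253,0.001) (0.672,0.238,0.019) (0.676,0.221,0.001)
208 (0.652,0.260,-0.001) (0.662,0.252,0.023) (0.672,0.238,0.041) (0.674,0.222,0.015)
216 (0.648,0.258,0.001) (0.663,0.251,0.046) (0.670,0.238,0.050) (0.674,0.225,0.044)
224 (0.652,0.256,0.031) (0.660,0.249,0.050) (0.656,0.229,0.004) (0.672,0.225,0.052)
232 (0.654,0.255,0.051) (0.643,0.245,0.004) (0.651,0.227,0.004) (0.658,0.212,0.004)
240 (0.636,0.252,0.010) (0.638,0.243,0.004) (0.646,0.225,0.004) (0.653,0.210,0.004)
248 (0.631,0.250,0.011) (0.633,0.240,0.005) (0.641,0.223,0.005) (0.648,0.208,0.005)
256 (0.629,0.248,0.017) (0.628,0.238,0.005) (0.658,0.233,0.070) (0.643,0.206,0.006)
264 (0.628,0.246,0.027) (0.648,0.243,0.066) (0.657,0.232,0.077) (0.659,0.220,0.068)
272 (0.626,0.245,0.033) (0.648,0.242,0.076) (0.657,0.233,0.085) (0.658,0.221,0.077)
280 (0.625,0.243,0.040) (0.648,0.242,0.083) (0.657,0.233,0.092) (0.658,0.222,0.084)
288 (0.624,0.242,0.047) (0.654,0.243,0.103) (0.656,0.232,0.096) (0.662,0.226,0.103)
296 (0.651,0.247,0.106) (0.653,0.242,0.105) (0.652,0.231,0.094) (0.660,0.226,0.105)
[275.89290807 240.15259394   1.        ]
```

View pics/c3.png

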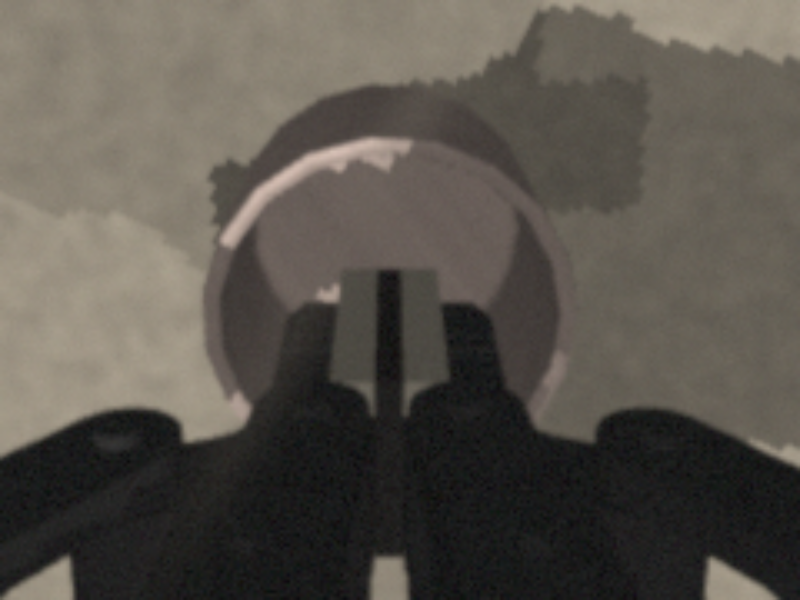

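```bash
python3 - <<'E'
from h import *
e,R,s=T(); c,P=look("w4",[])
cp=-c["R"].T@c["t"]; print("cam in tool",(R.T@(cp-e)).round(4),(R.T@c["R"].T).round(3))
Q=(P-e)@R
Q=Q[(c["z_map"]>.02)&(P[...,2]>.056)&(abs(Q[...,1])<.03)]
for a in np.arange(-.12,.01,.01):
    m=(Q[:,0]>a)&(Q[:,0]<=a+.01); 
    if m.sum(): print(round(a,2),m.sum(),"y",Q[m,1].min().round(3),Q[m,1].max().round(3),"z",Q[m,2].min().round(3),Q[m,2].max().round(3))
print(c["z_map"].min(),np.unique(c["z_map"][380:,250:300].round(3))[:10])
E
```

```text
cam in tool [-1.821e-01  1.000e-04 -6.550e-02] [[-0.001 -0.26   0.966]
 [ 1.    -0.     0.001]
 [-0.     0.966  0.26 ]]
-0.12 3540 y -0.023 0.023 z -0.018 -0.007
-0.11 1993 y -0.03 0.03 z -0.018 0.009
-0.1 4577 y -0.03 0.03 z -0.014 0.009
-0.09 2290 y -0.03 0.03 z -0.014 0.012
-0.08 861 y -0.016 0.014 z -0.012 0.012
-0.07 680 y -0.013 0.014 z -0.011 -0.006
-0.06 589 y -0.013 0.014 z -0.011 -0.006
-0.05 245 y -0.013 0.013 z -0.011 -0.006
0.0 [0.    0.061 0.062 0.063 0.064 0.065 0.066 0.067 0.068 0.069]
```

The gripper closed above the cup. The depth picture puts the real fingertips about 46 mm behind the reported TCP. The pose also drifts, so I'll measure both.

Call:
jog_arm(targets=[0,0,0,0,0,0,0,0,0,0,0,0,0,0,0,0,0,0,0,0,0,0,0,0,0,0,0,0,0,0,0,0,0,0,0,0,0,0,0,0])

```text
t: 5.95
ee_pos: [0.6487, 0.2293, 0.0179]
tool_rot: [148.2, 88.2, -6.7]
force: [0.9, -0.9, 0.2]
opening: 0.0854
```

```bash
python3 - <<'E'
from h import *
e,R,s=T(); print(e.round(4),R[:,0].round(4),s["opening"],s["force"])
c,P=look("w5",["cup_mid"]); slc(P,.645,.228,.042,.06,.045)
cp=-c["R"].T@c["t"]; Q=(P-e)@R
M=(c["z_map"]>.02)&(P[...,2]>.056)
for sgn in(-1,1):
    q=Q[M&(Q[...,1]*sgn>.035)&(abs(Q[...,2])<.02)]; print("tip x max",q[:,0].max().round(4),"y",np.percentile(q[q[:,0]>q[:,0].max()-.01][:,1],[2,98]).round(4))
r.read_camera("scene"); 
c=r.read_camera("scene"); cv2.imwrite("pics/s5.png",cv2.resize(c["color"][120:300,260:500],(800,600)))
e,R,s=T(); print(e.round(4),R[:,0].round(4),s["joint_positions"])
p=c["K"]@(c["R"]@e+c["t"]); print("TCP in crop",((p[:2]/p[2])-[260,120])*3.333)
E
```

```text
[0.6487 0.2293 0.0179] [ 0.031  -0.0036 -0.9995] 0.08541912425501738 [ 0.88231417 -0.85711963  0.20140366]
cup_mid 0.74 [  4. 320.] [0.5346 0.3595 0.025 ]
cup_mid 0.57 [274. 248.] [0.6463 0.2292 0.025 ]
slice 2974 c 0.646 0.2278 r 0.0293 ztop 0.0513
tip x max -0.0407 y [-0.1341 -0.1262]
tip x max -0.052 y [0.0426 0.0542]
[0.6487 0.2293 0.0179] [ 0.031  -0.0037 -0.9995] [16.36970404 34.30817712 84.80926577 -0.81672185 59.24061329 81.68385536]
TCP in crop [383.67928987 394.53468509]
```

View pics/s5.png

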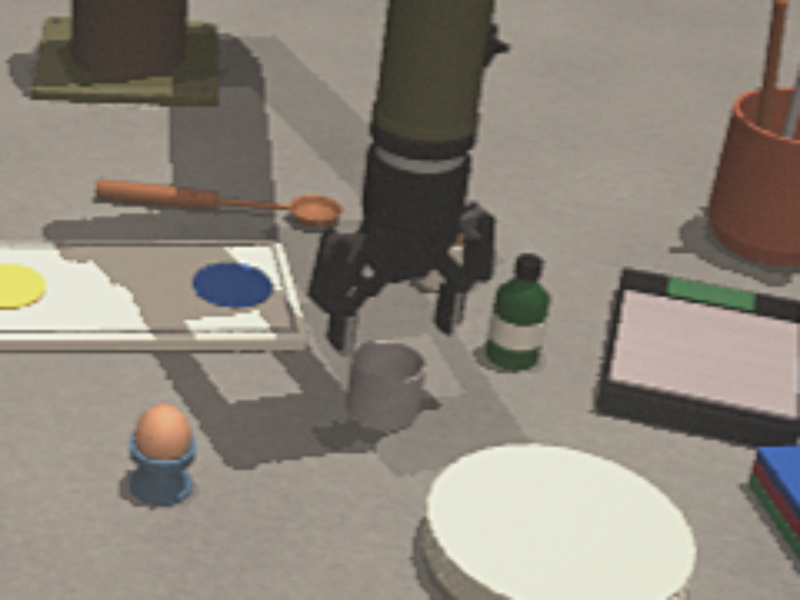

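```bash
cat >> h.py <<'E'
L=.046
def tip(p):
    """p: world target of the true (shut) fingertip"""
    e,R,s=T(); t=e-L*R[:,0]; print("tip",t.round(4),"axis",R[:,0].round(3),"shift cm",(R.T@(np.array(p)-t)*100).round(2),"open",round(s["opening"],4),"F",s["force"].round(1),"t",round(s["t"],2))
E
python3 -c "
from h import *
tip((.646,.2278,.012))"
```

```text
tip [0.6472 0.2295 0.0639] axis [ 0.031 -0.004 -1.   ] shift cm [5.18 0.01 0.32] open 0.085 F [0.1 0.9 0.7] t 6.15
```

Call:
jog_arm(targets=[0,1.3,0,0.1,0,0,1.3,0,0.1,0,0,1.3,0,0.1,0,0,1.2,0,0,0,0,0,0,0,0])

```text
t: 6.65
ee_pos: [0.6462, 0.2274, -0.0388]
tool_rot: [146.5, 88.3, -8.4]
force: [-0.3, -0.3, -0.5]
opening: 0.0855
```

```bash
python3 -c "
from h import *
tip((.646,.2278,.012))"
```

```text
tip [0.6449 0.2276 0.0071] axis [ 0.029 -0.004 -1.   ] shift cm [-0.48  0.03 -0.12] open 0.0855 F [-0.3 -0.3 -0.5] t 6.65
```

Call:
jog_arm(targets=[0,-0.3,0,0,0,1,0,0,0,0,1,0,0,0,0,1,0,0,0,0,1,0,0,0,0,1,0,0,0,0,1,-2,0,0,0,1,-2,0,0,0,1,-2,0,0,0,1,-2,0,0,0,1,0,0,0,0])

```text
t: 7.75
ee_pos: [0.6429, 0.2275, 0.0458]
tool_rot: [144.2, 88.5, -10.7]
force: [1.5, 0.2, -1.0]
opening: 0.0558
```

```bash
python3 - <<'E'
from h import *
tip((.489,.111,.1))
c,P=look("w6",["cup_mid","pad_blue"]); e,R,s=T(); Q=(P-e)@R
cup=P[(np.abs(Q[...,1])<.032)&(np.abs(Q[...,2])<.033)&(P[...,2]>.03)&(c["z_map"]>.05)]
print(len(cup))
E
```

```text
tip [0.6417 0.2277 0.0918] axis [ 0.026 -0.005 -1.   ] shift cm [-1.16  4.11 18.76] open 0.0558 F [ 1.5  0.2 -1. ] t 7.75
cup_mid 0.87 [277. 286.] [0.6061 0.2094 0.025 ]
cup_mid 0.62 [ 41. 288.] [0.5372 0.357  0.025 ]
40765
```

View pics/w6.png

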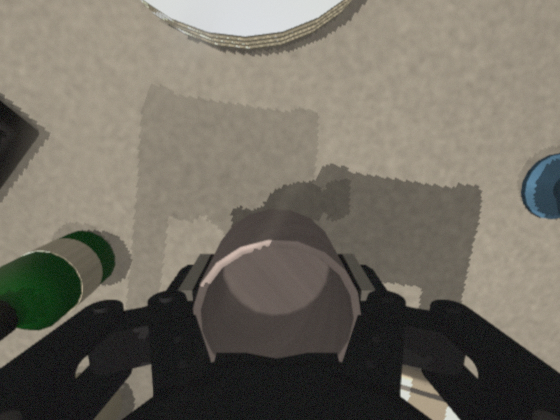

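Call:
jog_arm(targets=[1,-0.1,0.5,2.3,0,1,-0.1,0.5,2.3,0,1,0,0.5,2.3,0,1,0,0.5,2.3,0,1,0,0.5,2.3,0,1,0,0.5,2.3,0,1,0,0.5,2.3,0,1,0,0.5,2.3,0,1,0,0,0,0,1,0,0,0,0])

```text
t: 8.9
ee_pos: [0.4731, 0.1064, 0.0276]
tool_rot: [36.6, 89.2, -118.3]
force: [1.0, 0.2, -0.8]
opening: 0.0557
```

```bash
cat >> h.py <<'E'
def held(P,z0,z1,h=.035):
    """centre of thing between the fingers, in a world height band, from wrist points"""
    e,R,s=T(); t=e-L*R[:,0]; print("held near",t.round(4)); slc(P,t[0],t[1],z0,z1,h)
E
python3 - <<'E'
from h import *
tip((.489,.111,.03))
c,P=look("w7",["cup_mid"]); 
t=T()[0]; t=T()[0]-L*T()[1][:,0]; z=t[2]-.01+.05; print(z); held(P,z-.006,z+.01)
E
```

```text
tip [0.4734 0.1069 0.0736] axis [-0.006 -0.012 -1.   ] shift cm [ 4.35  0.26 -1.63] open 0.0557 F [ 1.   0.2 -0.8] t 8.9
cup_mid 0.61 [276. 286.] [0.444  0.0924 0.025 ]
0.11368421174246324
held near [0.4736 0.1072 0.0737]
slice 4615 c 0.4816 0.1109 r 0.0334 ztop 0.1225
```

Call:
jog_arm(targets=[1,0,0.2,-0.7,0,1,0,0.1,-0.7,0,1,0,0,0,0,1,1.1,0,0,0,1,1.1,0,0,0,1,1.0,0,0,0,1,0,0,0,0])

```text
t: 9.7
ee_pos: [0.4925, 0.1118, -0.0078]
tool_rot: [47.9, 89.3, -106.8]
force: [0.1, -0.3, -2.0]
opening: 0.0563
```

```bash
python3 - <<'E'
from h import *
tip((.489,.111,.029))
c,P=look("w8",["cup_mid","pad_blue","pad_yellow","board"])
try:
    for nm,lo,hi in(("blue",(95,120,40),(125,255,255)),("yel",(22,120,60),(38,255,255))):
        Q,cs=blob(c,lo,hi,.018); (x,y),q=cv2.minEnclosingCircle(np.float32(Q)); print(nm,x,y,q)
except Exception as ex: print(ex)
E
```

```text
tip [0.4926 0.1123 0.0382] axis [-0.003 -0.011 -1.   ] shift cm [ 0.92 -0.05  0.38] open 0.0563 F [ 0.1 -0.3 -2. ] t 9.7
cup_mid 0.87 [277. 285.] [0.4814 0.106  0.025 ]
board 0.67 [428. 300.] [0.4992 0.0117 0.    ]
blue 0.5019568204879761 0.13250555098056793 0.024712836369872093
yel 0.5088449716567993 -0.06236444041132927 0.01598488911986351
```

View pics/w8.png

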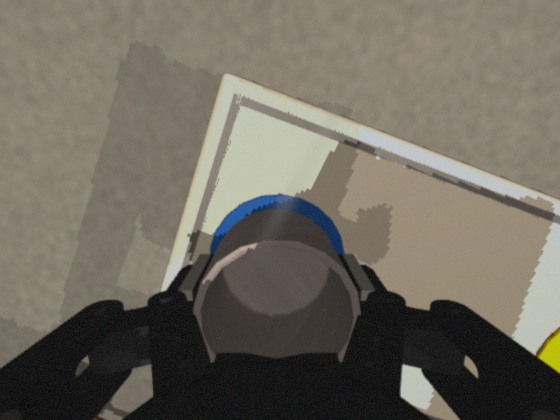

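Call:
jog_arm(targets=[1,0.3,0,0.4,0,1,0.3,0,0,0,1,0.2,0,0,0,1,0,0,0,0])

```text
t: 10.35
ee_pos: [0.4914, 0.1101, -0.0131]
tool_rot: [84.2, 89.4, -70.5]
force: [-0.9, -0.0, -0.4]
opening: 0.0558
```

```bash
python3 - <<'E'
from h import *
tip((.4885,.111,.029))
E
```

```text
tip [0.4912 0.1106 0.0329] axis [ 0.004 -0.01  -1.   ] shift cm [ 0.39 -0.15  0.23] open 0.0558 F [-0.9 -0.  -0.4] t 10.35
```

Call:
jog_arm(targets=[1,0.2,-0.1,0.4,0,1,0.3,0,0,0,1,0.1,0,0,0,1,0,0,0,0])

```text
t: 10.75
ee_pos: [0.4872, 0.1092, -0.0174]
tool_rot: [92.9, 89.4, -61.9]
force: [0.2, -0.3, -2.2]
opening: 0.0561
```

```bash
python3 - <<'E'
from h import *
tip((.4885,.111,.029))
E
```

```text
tip [0.4869 0.1097 0.0286] axis [ 0.005 -0.01  -1.   ] shift cm [-0.04 -0.05 -0.2 ] open 0.0561 F [ 0.2 -0.3 -2.2] t 10.75
```

Call:
jog_arm(targets=[1,0.1,0,-0.2,0,1,0.1,0,0,0,0.3,0,0,0,0,0,0,0,0,0,0,0,0,0,0,0,0,0,0,0,0,-2.5,0,0,0,0,-2.5,0,0,0,0,-2.5,0,0,0,0,-2.5,0,0,0,0,0,0,0,0])

```text
t: 11.85
ee_pos: [0.4866, 0.1105, 0.0829]
tool_rot: [58.9, 89.3, -95.8]
force: [0.6, -0.6, -0.4]
opening: 0.0858
```

```bash
python3 - <<'E'
from h import *
c,P=look("w9",["cup_mid","board"]); slc(P,.4885,.111,.060,.08,.045)
tip((.405,-.28,.13))
E
```

```text
cup_mid 0.9 [279. 218.] [0.4854 0.1065 0.025 ]
board 0.98 [382. 243.] [0.4972 0.0103 0.    ]
slice 1712 c 0.4883 0.1104 r 0.0291 ztop 0.0695
tip [0.4837 0.1106 0.1255] axis [-0.008 -0.013 -1.   ] shift cm [ 0.11 31.96 23.79] open 0.0853 F [0.4 0.3 0.2] t 12.0
```

View pics/w9.png

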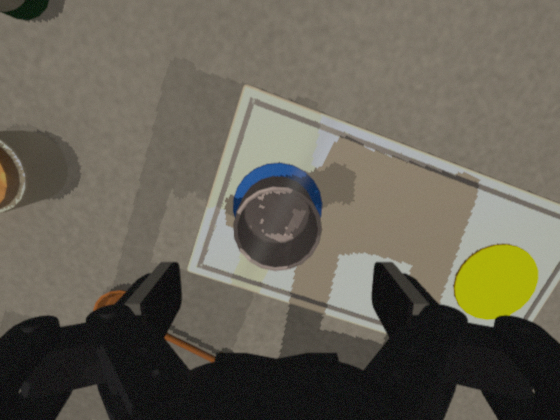

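Call:
jog_arm(targets=[0,0,2.8,2.1,0,0,0,2.8,2.1,0,0,0,2.8,2.1,0,0,0,2.8,2.1,0,0,0,2.8,2.1,0,0,0,2.8,2.1,0,0,0,2.8,2.1,0,0,0,2.8,2.1,0,0,0,2.8,2.1,0,0,0,2.8,2.1,0,0,0,2.8,2.1,0,0,0,0,0,0,0,0,0,0,0])

```text
t: 13.3
ee_pos: [0.3915, -0.2761, 0.0654]
tool_rot: [-27.3, 87.7, 178.2]
force: [-0.5, 0.3, -0.0]
opening: 0.0853
```

```bash
python3 - <<'E'
from h import *
c,P=look("w10",["lid_mid"]); slc(P,.405,-.28,.03,.046,.02); slc(P,.405,-.28,.006,.014,.05)
tip((.405,-.28,.015))
E
```

```text
lid_mid 0.92 [292. 206.] [ 0.4046 -0.2814  0.024 ]
slice 677 c 0.4052 -0.2797 r 0.01 ztop 0.0396
slice 4168 c 0.4051 -0.2798 r 0.0311 ztop 0.0117
tip [ 0.3939 -0.2755  0.1118] axis [-0.04   0.    -0.999] shift cm [ 9.62  1.06 -1.15] open 0.0854 F [-0.2  0.5 -0.2] t 13.4
```

Call:
jog_arm(targets=[0,1.5,0.5,-0.6,0,0,1.5,0.5,-0.6,0,0,1.8,0,0,0,0,1.8,0,0,0,0,1.0,0,0,0,0,0,0,0,0])

```text
t: 14.0
ee_pos: [0.4056, -0.2709, -0.0138]
tool_rot: [-30.5, 87.6, 175.7]
force: [-0.4, 0.7, -0.2]
opening: 0.0854
```

```bash
python3 - <<'E'
from h import *
tip((.4051,-.2798,.015))
E
```

```text
tip [ 0.4074 -0.271   0.0321] axis [-0.041  0.003 -0.999] shift cm [1.72 0.72 0.54] open 0.0854 F [-0.4  0.7 -0.2] t 14.0
```

Call:
jog_arm(targets=[0,0.6,0.5,0.3,0,0,0.6,0.3,0.2,0,0,0.3,0,0,0,0,0,0,0,0])

```text
t: 14.4
ee_pos: [0.4052, -0.2808, -0.0285]
tool_rot: [-28.4, 87.8, 177.8]
force: [0.2, 0.4, -0.2]
opening: 0.0852
```

```bash
python3 - <<'E'
from h import *
tip((.4051,-.2798,.015))
E
```

```text
tip [ 0.407  -0.2808  0.0175] axis [-0.039  0.001 -0.999] shift cm [ 0.25 -0.17  0.12] open 0.0852 F [ 0.2  0.4 -0.2] t 14.4
```

Call:
jog_arm(targets=[0,0.3,-0.2,0.1,0,0.5,0,0,0,0,1,0,0,0,0,1,0,0,0,0,1,0,0,0,0,1,0,0,0,0,1,0,0,0,0,1,0,0,0,0])

```text
t: 15.2
ee_pos: [0.4071, -0.2835, -0.0277]
tool_rot: [-14.3, 88.2, -168.1]
force: [-0.0, -0.3, -0.6]
opening: 0.0184
```

```bash
python3 - <<'E'
from h import *
tip((.4051,-.2798,.015))
E
```

```text
tip [ 0.4085 -0.2832  0.0183] axis [-0.03  -0.006 -1.   ] shift cm [ 0.34 -0.45  0.14] open 0.0184 F [-0.  -0.3 -0.6] t 15.2
```

Call:
jog_arm(targets=[1,-3,0,0,0,1,-3,0,0,0,1,-3,0,0,0,1,-3,0,0,0,1,0,0,0,0])

```text
t: 15.7
ee_pos: [0.4089, -0.281, 0.0938]
tool_rot: [-24.0, 87.9, -177.7]
force: [0.0, 0.1, -0.1]
opening: 0.0183
```

```bash
cat >> h.py <<'E'
def lid(P,c):
    """red disc centre in tool coords, by fitting circle r=.031 to red pts"""
    e,R,s=T(); m=cv2.inRange(cv2.cvtColor(c["color"],cv2.COLOR_BGR2HSV),(0,150,40),(8,255,255))>0
    m=cv2.erode(m.astype(np.uint8),np.ones((3,3)))>0
    Q=((P-e)@R)[m]; x=np.median(Q[:,0]); print("disc x pct",np.percentile(Q[:,0],[5,50,95]).round(4))
    D=Q[np.abs(Q[:,0]-np.percentile(Q[:,0],60))<.006]
    print("y",D[:,1].min().round(4),D[:,1].max().round(4),"z",D[:,2].min().round(4),D[:,2].max().round(4)); return Q
E
python3 - <<'E'
from h import *
tip((.488,.1105,.14)); 
c,P=look("w11",["lid_mid"]); lid(P,c)
E
```

```text
tip [ 0.4106 -0.281   0.1398] axis [-0.036 -0.001 -0.999] shift cm [ -0.36 -31.7  -24.24] open 0.0183 F [ 0.   0.1 -0.1] t 15.7
lid_mid 0.85 [278. 285.] [ 0.3464 -0.3128  0.024 ]
disc x pct [-0.0707 -0.043  -0.0416]
y -0.0273 0.0323 z -0.0313 0.0293
```

View pics/w11.png

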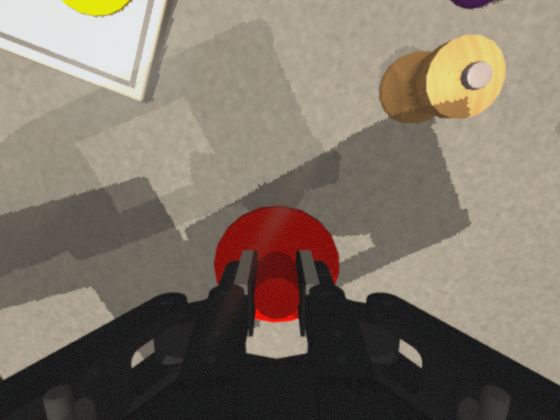

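Call:
jog_arm(targets=[1,0,-2.75,-2.1,0,1,0,-2.75,-2.1,0,1,0,-2.75,-2.1,0,1,0,-2.75,-2.1,0,1,0,-2.75,-2.1,0,1,0,-2.75,-2.1,0,1,0,-2.75,-2.1,0,1,0,-2.75,-2.1,0,1,0,-2.75,-2.1,0,1,0,-2.75,-2.1,0,1,0,-2.75,-2.1,0,1,0,0,0,0,1,0,0,0,0])

```text
t: 17.1
ee_pos: [0.4655, 0.1094, 0.0668]
tool_rot: [-31.3, 85.2, 174.7]
force: [0.4, -0.5, -0.8]
opening: 0.0181
```

```bash
python3 - <<'E'
from h import *
tip((.4883,.1104,.1))
c,P=look("w12",["cup_mid"]); slc(P,.4883,.1104,.060,.074,.045); lid(P,c)
E
```

```text
tip [0.4694 0.1091 0.1126] axis [-0.083  0.008 -0.997] shift cm [ 1.1   0.76 -1.85] open 0.0181 F [ 0.4 -0.5 -0.8] t 17.1
cup_mid 0.74 [293. 195.] [0.4852 0.1078 0.025 ]
slice 1209 c 0.4888 0.1102 r 0.0289 ztop 0.0695
disc x pct [-0.0668 -0.0393 -0.038 ]
y -0.0305 0.0291 z -0.0302 0.03
```

Call:
jog_arm(targets=[1,0,0.3,-0.6,0,1,0,0.3,-0.6,0,1,0,0.2,-0.6,0,1,0,0,0,0,1,0.7,0,0,0,1,0.7,0,0,0,1,0,0,0,0])

```text
t: 17.9
ee_pos: [0.4859, 0.1051, 0.0499]
tool_rot: [-30.8, 85.2, 174.7]
force: [-0.5, 0.2, -0.8]
opening: 0.0179
```

```bash
python3 - <<'E'
from h import *
tip((.4888,.1102,.08))
c,P=look("w13",["cup_mid"]); Q=lid(P,c); e,R,s=T(); print("red world z",np.percentile(Q@R.T[:,2]+e[2],[2,20,50,80]).round(4))
E
```

```text
tip [0.4897 0.1048 0.0958] axis [-0.083  0.008 -0.997] shift cm [ 1.58 -0.46 -0.27] open 0.0179 F [-0.5  0.2 -0.8] t 17.9
disc x pct [-0.0667 -0.039  -0.0377]
y -0.0295 0.0299 z -0.0293 0.0309
red world z [0.0866 0.0877 0.0887 0.1157]
```

Call:
jog_arm(targets=[1,0,-0.3,-0.2,0,1,0,-0.2,-0.1,0,1,0.3,0,0,0,1,0,0,0,0])

```text
t: 18.4
ee_pos: [0.4868, 0.1121, 0.0478]
tool_rot: [-31.2, 85.4, 174.3]
force: [-0.3, -0.3, -0.3]
opening: 0.0178
```

```bash
cat >> h.py <<'E'
def lidc(P,c,tgt):
    e,R,s=T(); Q=lid(P,c); cz=(max(Q[:,2][Q[:,0]>-.05])+min(Q[:,2][Q[:,0]>-.05]))/2; q=Q[Q[:,0]>-.05]; cy=(q[:,1].max()+q[:,1].min())/2
    x=np.median(q[:,0]); W=e+R@np.array([x,cy,cz]); print("disc centre",W.round(4),"shift",(R.T@(np.array(tgt)-W)*100).round(2))
E
python3 - <<'E'
from h import *
tip((.4888,.1102,.08))
c,P=look("w14",[]); lidc(P,c,(.4888,.1102,.073))
E
```

```text
tip [0.4905 0.1117 0.0937] axis [-0.081  0.008 -0.997] shift cm [1.38 0.12 0.13] open 0.0178 F [-0.3 -0.3 -0.3] t 18.4
disc x pct [-0.0671 -0.0395 -0.0382]
y -0.0294 0.0297 z -0.0297 0.0307
disc centre [0.4898 0.1114 0.0871] shift [1.42 0.13 0.04]
```

Call:
jog_arm(targets=[1,0.5,0.1,0.1,0,1,0.5,0,0,0,1,0.2,0,0,0,1,0,0,0,0])

```text
t: 18.85
ee_pos: [0.4864, 0.1107, 0.0357]
tool_rot: [-31.4, 85.5, 174.1]
force: [-0.9, -0.1, 4.9]
opening: 0.0181
```

```bash
python3 - <<'E'
from h import *
tip((.4888,.1102,.08))
c,P=look("w15",["cup_mid"]); lidc(P,c,(.4888,.1102,.073))
cv2.imwrite("pics/c15.png",cv2.resize(c["color"][180:350,150:410],(780,510)))
E
```

```text
tip [0.49   0.1103 0.0816] axis [-0.078  0.008 -0.997] shift cm [ 0.17 -0.04  0.1 ] open 0.0181 F [-0.9 -0.1  4.9] t 18.85
disc x pct [-0.0673 -0.0397 -0.0383]
y -0.0292 0.03 z -0.0302 0.0303
disc centre [0.4894 0.11   0.0751] shift [ 0.21 -0.03  0.03]
```

View pics/c15.png

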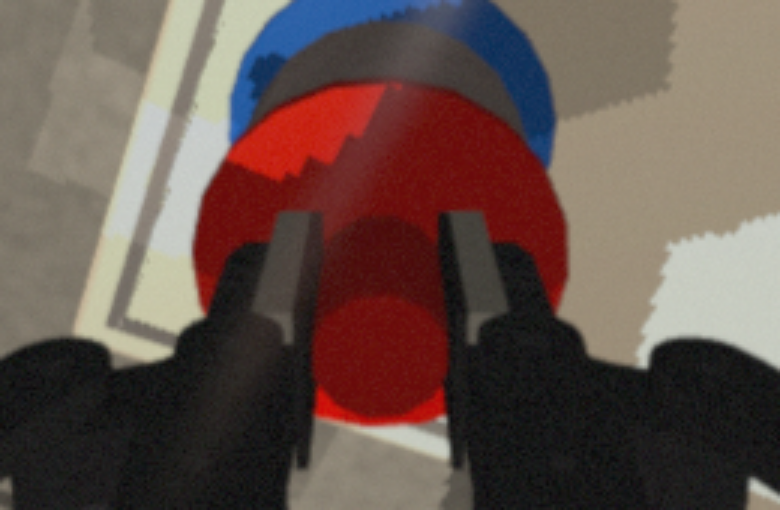

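Call:
jog_arm(targets=[0.6,0,0,0,0,0.4,0,0,0,0,0.2,0,0,0,0,0,0,0,0,0,0,-1.5,0,0,0,0,-2.0,0,0,0,0,-2.0,0,0,0,0,-2.0,0,0,0,0,0,0,0,0])

```text
t: 19.85
ee_pos: [0.49, 0.1098, 0.1108]
tool_rot: [-30.6, 85.1, 174.9]
force: [0.1, 0.7, 0.1]
opening: 0.0854
```

```bash
python3 - <<'E'
from h import *
c,P=look("w16",["lid_mid","cup_mid"]); slc(P,.4888,.1102,.070,.08,.045); slc(P,.4888,.1102,.09,.11,.03)
Q=P[(np.hypot(P[...,0]-.4888,P[...,1]-.1102)<.029)&(np.hypot(P[...,0]-.4888,P[...,1]-.1102)>.014)&(P[...,2]>.06)&(P[...,2]<.085)]
A=np.c_[Q[:,:2]-[.4888,.1102],np.ones(len(Q))]; print("disc plane",np.linalg.lstsq(A,Q[:,2],rcond=None)[0].round(4))
tip((.434,.304,.13))
E
```

```text
lid_mid 0.61 [281. 228.] [0.4662 0.0979 0.024 ]
slice 4480 c 0.4887 0.1098 r 0.0311 ztop 0.0748
slice 817 c 0.4892 0.1096 r 0.01 ztop 0.1025
disc plane [-0.0016  0.0002  0.0734]
tip [0.4912 0.1092 0.1537] axis [-0.091  0.007 -0.996] shift cm [  3.01 -19.92  -3.45] open 0.0856 F [-0.5 -0.1 -0.1] t 20.0
```

Call:
jog_arm(targets=[0,0,-1,-0.2,0,0,0,-1,-0.2,0,0,0,-1,-0.2,0,0,0,-1,-0.2,0,0,0,-1,-0.2,0,0,0,-1,-0.2,0,0,0,-1,-0.2,0,0,0,-1,-0.2,0,0,0,-1,-0.2,0,0,0,-1,-0.2,0,0,0,-1,-0.2,0,0,0,-1,-0.2,0,0,0,-1,-0.2,0,0,0,-1,-0.2,0,0,0,-1,-0.2,0,0,0,-1,-0.2,0,0,0,-1,-0.2,0,0,0,-1,-0.2,0,0,0,0,0,0])

```text
t: 21.9
ee_pos: [0.4344, 0.3045, 0.1102]
tool_rot: [-29.4, 84.3, 176.2]
force: [-0.4, -0.3, -1.3]
opening: 0.085
```

```bash
python3 - <<'E'
from h import *
c,P=look("w17",["pot_mid"]); slc(P,.433,.304,.05,.07,.045)
tip((.434,.304,.13))
E
```

```text
pot_mid 0.94 [282. 198.] [0.4366 0.3043 0.03  ]
slice 3293 c 0.4347 0.3038 r 0.0253 ztop 0.0617
tip [0.4391 0.3031 0.1558] axis [-0.099  0.006 -0.995] shift cm [ 2.62 -0.18  0.19] open 0.0851 F [-0.7  0.3  0. ] t 22.0
```

Call:
jog_arm(targets=[0,4,0,-0.1,0,0,4,0,0,0,0,0,0,0,0])

```text
t: 22.3
ee_pos: [0.4305, 0.3044, 0.0306]
tool_rot: [-30.4, 84.7, 175.2]
force: [-0.5, -0.1, 0.8]
opening: 0.0853
```

```bash
python3 - <<'E'
from h import *
tip((.4347,.3038,.016))
E
```

```text
tip [0.4348 0.3041 0.0764] axis [-0.093  0.008 -0.996] shift cm [ 6.01  0.3  -0.47] open 0.0853 F [-0.5 -0.1  0.8] t 22.3
```

Call:
jog_arm(targets=[0,2,0.2,-0.3,0,0,2,0.1,-0.1,0,0,1.8,0,0,0,0,0,0,0,0])

```text
t: 22.7
ee_pos: [0.4341, 0.3039, -0.0247]
tool_rot: [-31.5, 84.9, 173.9]
force: [-0.3, -1.4, 0.5]
opening: 0.0854
```

```bash
python3 - <<'E'
from h import *
tip((.4347,.3038,.016))
E
```

```text
tip [0.4381 0.3034 0.0211] axis [-0.089  0.009 -0.996] shift cm [ 0.54 -0.16  0.25] open 0.0854 F [-0.3 -1.4  0.5] t 22.7
```

Call:
jog_arm(targets=[0,0.4,-0.1,0.4,0,0.5,0,0,0,0,1,0,0,0,0,1,0,0,0,0,1,0,0,0,0,1,0,0,0,0,1,-1,0,0,0,1,-1,0,0,0,1,-1,0,0,0,1,-1,0,0,0,1,-1,0,0,0,1,-1,0,0,0,1,-1,0,0,0,1,-1,0,0,0,1,0,0,0,0])

```text
t: 24.2
ee_pos: [0.4411, 0.3036, 0.0652]
tool_rot: [-35.7, 85.4, 169.7]
force: [0.6, -0.3, -2.2]
opening: 0.0547
```

```bash
python3 - <<'E'
from h import *
tip((.509,-.088,.1)); c,P=look("w18",["pot_mid"]); e,R,s=T()
cv2.imwrite("pics/c18.png",c["color"])
E
```

```text
tip [0.4447 0.3029 0.1111] axis [-0.079  0.014 -0.997] shift cm [ 0.04 38.09 10.95] open 0.0547 F [ 0.6 -0.3 -2.2] t 24.2
```

View pics/c18.png

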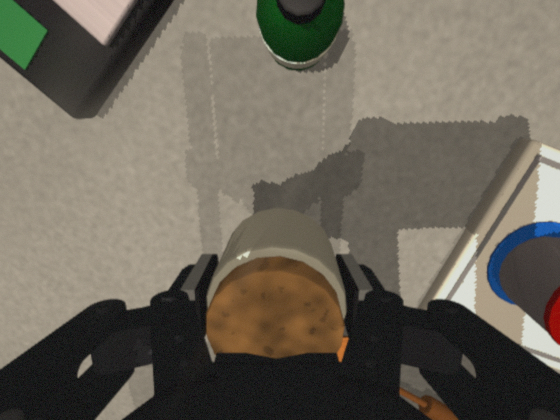

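Call:
jog_arm(targets=[1,-1,0,0,0,1,-1,0,0,0,1,-1,0,0,0,1,-1,0,0,0,1,-1,0,0,0,1,-1,0,0,0,1,-0.5,0,0,0,1,0,0,0,0])

```text
t: 25.1
ee_pos: [0.4451, 0.3018, 0.1337]
tool_rot: [-33.7, 85.2, 171.7]
force: [-0.3, -0.6, -2.2]
opening: 0.0548
```

```bash
python3 - <<'E'
from h import *
tip((.509,-.088,.17)); c,P=look("w19",[]); print(P[300:330:10,250:300:20,2].round(4))
E
```

```text
tip [0.4489 0.3012 0.1796] axis [-0.083  0.012 -0.996] shift cm [-2.000e-02  3.775e+01  1.126e+01] open 0.0548 F [-0.3 -0.6 -2.2] t 25.1
[[0.218  0.2178 0.2194]
 [0.2173 0.2184 0.2179]
 [0.2184 0.2179 0.2177]]
```

Call:
jog_arm(targets=[1,0,2.05,0.6,0,1,0,2.05,0.6,0,1,0,2.05,0.6,0,1,0,2.05,0.6,0,1,0,2.05,0.6,0,1,0,2.05,0.6,0,1,0,2.05,0.6,0,1,0,2.05,0.6,0,1,0,2.05,0.6,0,1,0,2.05,0.6,0,1,0,2.05,0.6,0,1,0,2.05,0.6,0,1,0,2.05,0.6,0,1,0,2.05,0.6,0,1,0,2.05,0.6,0,1,0,2.05,0.6,0,1,0,2.05,0.6,0,1,0,2.05,0.6,0,1,0,0,0,0])

```text
t: 27.05
ee_pos: [0.5001, -0.0918, 0.1133]
tool_rot: [-32.5, 84.1, 173.1]
force: [0.4, 0.0, -2.3]
opening: 0.0548
```

```bash
cat >> h.py <<'E'
def topc(c,P,h,under,z0=.0):
    """top centre of the held thing: points within 45 mm of the tip axis higher than tip+under, level band"""
    e,R,s=T(); t=e-L*R[:,0]
    m=(np.hypot(P[...,0]-t[0],P[...,1]-t[1])<.06)&(abs(P[...,2]-(t[2]+under))<.008)
    hsv=cv2.cvtColor(c["color"],cv2.COLOR_BGR2HSV); m&=hsv[...,2]>75
    n,lab,st,ce=cv2.connectedComponentsWithStats(m.astype(np.uint8)); k=1+np.argmax(st[1:,4]); Q=P[lab==k]
    (a,b),q=cv2.minEnclosingCircle(np.float32(Q[:,:2])); print("top c",round(a,4),round(b,4),"r",round(q,4),"z",np.median(Q[:,2]).round(4),"n",len(Q))
E
python3 - <<'E'
from h import *
tip((.509,-.088,.06)); c,P=look("w20",["board","pot_mid"]); topc(c,P,.06,.038)
E
```

```text
tip [ 0.5048 -0.0924  0.1591] axis [-0.102  0.012 -0.995] shift cm [ 9.82  0.33 -1.42] open 0.0548 F [ 0.4  0.  -2.3] t 27.05
board 0.72 [178. 142.] [0.4985 0.013  0.    ]
top c 0.5052 -0.0939 r 0.0251 z 0.1975 n 10265
```

Call:
jog_arm(targets=[1,2,0.05,-0.3,0,1,2,0.05,-0.3,0,1,2,0.05,-0.3,0,1,2,0.05,-0.3,0,1,1,0.05,-0.2,0,1,0,0,0,0])

```text
t: 27.8
ee_pos: [0.5034, -0.0772, 0.0209]
tool_rot: [-34.9, 84.1, 171.2]
force: [-0.4, -0.4, -2.4]
opening: 0.0546
```

```bash
python3 - <<'E'
from h import *
tip((.509,-.088,.04)); c,P=look("w21",["board","pot_mid"]); topc(c,P,.06,.038)
E
```

```text
tip [ 0.508  -0.078   0.0667] axis [-0.102  0.016 -0.995] shift cm [2.63 1.1  0.13] open 0.0546 F [-0.4 -0.4 -2.4] t 27.8
board 0.8 [151. 173.] [0.4997 0.012  0.    ]
top c 0.5085 -0.0798 r 0.025 z 0.1051 n 9791
```

Call:
jog_arm(targets=[1,0.6,0.4,0.1,0,1,0.6,0.4,0,0,1,0.6,0.1,0,0,1,0,0,0,0])

```text
t: 28.35
ee_pos: [0.5088, -0.0881, 0.0055]
tool_rot: [-34.1, 84.7, 171.9]
force: [-0.6, 0.0, -2.2]
opening: 0.0549
```

```bash
python3 - <<'E'
from h import *
tip((.509,-.088,.04)); c,P=look("w22",["board"]); topc(c,P,.06,.038)
E
```

```text
tip [ 0.513  -0.0887  0.0513] axis [-0.092  0.013 -0.996] shift cm [ 1.16 -0.18  0.25] open 0.0549 F [-0.6  0.  -2.2] t 28.35
board 0.88 [119. 179.] [0.4996 0.0124 0.    ]
top c 0.5132 -0.0901 r 0.0251 z 0.0898 n 9987
```

Call:
jog_arm(targets=[1,0.4,-0.2,0.2,0,1,0.4,-0.1,0.1,0,1,0.2,0,0,0,1,0,0,0,0])

```text
t: 28.85
ee_pos: [0.5038, -0.0863, -0.0042]
tool_rot: [-34.2, 84.7, 171.8]
force: [1.2, -0.5, -2.1]
opening: 0.0551
```

```bash
python3 - <<'E'
from h import *
tip((.509,-.088,.04)); c,P=look("w23",["board"]); topc(c,P,.06,.038)
E
```

```text
tip [ 0.508  -0.0869  0.0416] axis [-0.091  0.013 -0.996] shift cm [ 0.15  0.15 -0.06] open 0.0551 F [ 1.2 -0.5 -2.1] t 28.85
board 0.81 [115. 177.] [0.4991 0.0127 0.    ]
top c 0.5082 -0.0883 r 0.0251 z 0.0801 n 9798
```

Centred. Set it down, release and rise.

Call:
jog_arm(targets=[1,0.3,0,0,0,1,0,0,0,0,0.3,0,0,0,0,0,0,0,0,0,0,0,0,0,0,0,0,0,0,0,0,-1.5,0,0.1,0,0,-1.5,0,0.1,0,0,-1.5,0,0.1,0,0,-1.5,0,0,0,0,-1.5,0,0,0,0,-1.5,0,0,0,0,-1.5,0,0,0,0,0,0,0,0])

```text
t: 30.35
ee_pos: [0.5113, -0.0892, 0.1022]
tool_rot: [-34.0, 84.8, 172.0]
force: [0.3, -0.8, -0.4]
opening: 0.0849
```

```bash
python3 - <<'E'
from h import *
tip((.5363,-.333,.16)); c,P=look("w24",["board","pot_mid","mill_mid"]); slc(P,.509,-.088,.07,.09,.045)
E
```

```text
tip [ 0.5155 -0.0898  0.148 ] axis [-0.09   0.013 -0.996] shift cm [-1.69 22.7   8.9 ] open 0.0849 F [ 0.3 -0.8 -0.4] t 30.35
board 0.72 [174. 159.] [0.4975 0.0109 0.    ]
pot_mid 0.84 [278. 216.] [ 0.5015 -0.0922  0.03  ]
slice 3978 c 0.5082 -0.0883 r 0.0251 ztop 0.0796
```

View pics/w24.png

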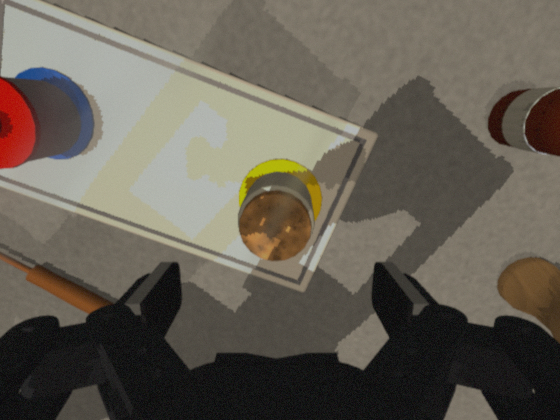

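Call:
jog_arm(targets=[0,-0.2,1.9,0.72,0,0,-0.2,1.9,0.72,0,0,-0.2,1.9,0.72,0,0,-0.2,1.9,0.72,0,0,-0.2,1.9,0.72,0,0,-0.2,1.9,0.72,0,0,-0.2,1.9,0.72,0,0,-0.2,1.9,0.72,0,0,-0.2,1.9,0.72,0,0,-0.2,1.9,0.72,0,0,-0.2,1.9,0.72,0,0,0,1.5,0.6,0,0,0,0,0,0])

```text
t: 31.85
ee_pos: [0.5266, -0.3375, 0.1045]
tool_rot: [-37.1, 83.3, 169.0]
force: [-0.8, -0.0, -0.4]
opening: 0.0857
```

```bash
python3 - <<'E'
from h import *
c,P=look("w25",["mill_mid"]); slc(P,.538,-.335,.07,.086,.04); slc(P,.538,-.335,.087,.1,.03)
tip((.538,-.335,.1))
E
```

```text
mill_mid 0.75 [505. 101.] [ 0.6616 -0.4357  0.046 ]
mill_mid 0.67 [343.  79.] [ 0.6272 -0.3338  0.046 ]
slice 2916 c 0.5387 -0.3358 r 0.0222 ztop 0.0852
slice 379 c 0.5371 -0.3366 r 0.0064 ztop 0.0934
tip [ 0.5313 -0.3361  0.1501] axis [-0.115  0.024 -0.993] shift cm [ 4.9   0.56 -1.11] open 0.0853 F [0.2 0.4 0.1] t 31.95
```

```bash
python3 - <<'E'
from h import *
e,R,s=T(); a=np.degrees(np.arctan2(R[1,0],R[0,0])); print(a, s["joint_positions"].round(1)); go(e,a+90)
E
```

```text
168.25603984171102 [-34.6  29.   81.   -2.7  76.2  29.9]
ee [ 0.526  -0.335   0.1044] jawang -101.6 turn units 6.29 shift cm [0. 0. 0.] open 0.0853 F [0.2 0.4 0.1] t 31.95 j6 29.9
```

Call:
jog_arm(targets=[0,0,0,0,1,0,0,0,0,1,0,0,0,0,1,0,0,0,0,1,0,0,0,0,1,0,0,0,0,1,0,0,0,0,0.3,0,0,0,0,0])

```text
t: 32.75
ee_pos: [0.5238, -0.3227, 0.1044]
tool_rot: [-2.3, 82.9, 165.0]
force: [0.0, -0.2, -0.0]
opening: 0.0859
```

```bash
python3 - <<'E'
from h import *
e,R,s=T(); print(R.round(3), s["joint_positions"].round(1)); tip((.538,-.336,.033))
c,P=look("w26",["mill_mid"]); slc(P,.538,-.335,.07,.086,.04)
E
```

```text
[[-0.12  -0.22  -0.968]
 [ 0.032 -0.975  0.218]
 [-0.992 -0.005  0.124]] [-34.   28.7  81.7  -2.4  76.4  69.4]
tip [ 0.5293 -0.3242  0.15  ] axis [-0.12   0.032 -0.992] shift cm [11.47  1.02 -2.55] open 0.0859 F [ 0.  -0.2 -0. ] t 32.75
slice 2992 c 0.5384 -0.3355 r 0.0224 ztop 0.0852
```

Call:
jog_arm(targets=[0,1,0.5,-0.8,0,0,1,0.5,-0.8,0,0,1.5,0.1,-0.3,0,0,1.5,0.1,-0.2,0,0,1.5,0,-0.2,0,0,0,0,0,0])

```text
t: 33.45
ee_pos: [0.5383, -0.3399, 0.0303]
tool_rot: [-2.4, 82.9, 165.1]
force: [0.2, 0.3, -0.7]
opening: 0.0852
```

```bash
python3 - <<'E'
from h import *
tip((.536,-.3352,.031))
E
```

```text
tip [ 0.5438 -0.3413  0.076 ] axis [-0.12   0.032 -0.992] shift cm [ 4.57 -0.41  0.33] open 0.0852 F [ 0.2  0.3 -0.7] t 33.45
```

Call:
jog_arm(targets=[0,1.3,-0.3,0.2,0,0,1.3,-0.1,0.1,0,0,1.2,0,0,0,0,0,0,0,0])

```text
t: 33.85
ee_pos: [0.5325, -0.3356, -0.0101]
tool_rot: [-2.4, 82.9, 165.2]
force: [-0.7, 0.8, 0.2]
opening: 0.0858
```

```bash
python3 - <<'E'
from h import *
tip((.536,-.3352,.031))
E
```

```text
tip [ 0.538  -0.3371  0.0355] axis [-0.12   0.032 -0.992] shift cm [ 0.48 -0.14  0.18] open 0.0858 F [-0.7  0.8  0.2] t 33.85
```

Call:
jog_arm(targets=[0,0.4,-0.1,0.2,0,0.5,0,0,0,0,1,0,0,0,0,1,0,0,0,0,1,0,0,0,0,1,0,0,0,0,1,0,0,0,0,1,-1.5,0,0.15,0,1,-1.5,0,0.15,0,1,-1.5,0,0.15,0,1,-1.5,0,0.15,0,1,-1.5,0,0.15,0,1,-1.5,0,0.15,0,1,-1.5,0,0.15,0,1,0,0,0,0])

```text
t: 35.35
ee_pos: [0.5343, -0.3366, 0.1039]
tool_rot: [-1.1, 83.2, 166.5]
force: [0.7, 0.8, -0.4]
opening: 0.0408
```

```bash
python3 - <<'E'
from h import *
tip((.497,.0118,.14)); c,P=look("w27",[]); topc(c,P,.09,.06); e,R,s=T(); t=e-L*R[:,0]
Q=P[(np.hypot(P[...,0]-t[0],P[...,1]-t[1])<.03)&(c["z_map"]>.05)]; print(np.percentile(Q[:,2],[50,90,99]).round(4),s["joint_positions"].round(0))
E
```

```text
tip [ 0.5395 -0.3379  0.1496] axis [-0.114  0.028 -0.993] shift cm [  2.4  -33.22  11.51] open 0.0408 F [ 0.7  0.8 -0.4] t 35.35
top c 0.5443 -0.3391 r 0.0133 z 0.2013 n 1785
[0.1956 0.2273 0.2335] [-34.  30.  80.  -2.  77.  69.]
```

View pics/w27.png

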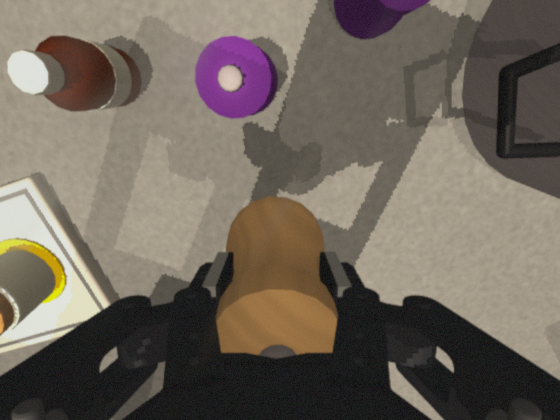

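```bash
python3 - <<'E'
from h import *
c,P=look("w28",[]); e,R,s=T(); t=e-L*R[:,0]; print(t)
for v in range(192,356,10): print(v,P[v,275].round(4))
E
```

```text
[ 0.53831436 -0.33707862  0.1472052 ]
192 [ 0.5315 -0.3347  0.0006]
202 [ 0.5656 -0.3431  0.125 ]
212 [ 0.5637 -0.3427  0.1337]
222 [ 0.5614 -0.3422  0.1404]
232 [ 0.5594 -0.3418  0.147 ]
242 [ 0.5585 -0.3417  0.1549]
252 [ 0.5592 -0.3419  0.1651]
262 [ 0.5587 -0.3418  0.1719]
272 [ 0.5619 -0.3426  0.1839]
282 [ 0.5621 -0.3427  0.1902]
292 [ 0.5616 -0.3426  0.1947]
302 [ 0.5585 -0.3419  0.1954]
312 [ 0.5557 -0.3413  0.1965]
322 [ 0.5543 -0.341   0.1993]
332 [ 0.5519 -0.3405  0.2008]
342 [ 0.5478 -0.3396  0.2004]
352 [ 0.5474 -0.3395  0.2039]
```

Call:
jog_arm(targets=[1,0,-1.9,0.66,0,1,0,-1.9,0.66,0,1,0,-1.9,0.66,0,1,0,-1.9,0.66,0,1,0,-1.9,0.66,0,1,0,-1.9,0.66,0,1,0,-1.9,0.66,0,1,0,-1.9,0.66,0,1,0,-1.9,0.66,0,1,0,-1.9,0.66,0,1,0,-1.9,0.66,0,1,0,-1.9,0.66,0,1,0,-1.9,0.66,0,1,0,-1.9,0.66,0,1,0,-1.9,0.66,0,1,0,-1.9,0.66,0,1,0,-1.9,0.66,0,1,0,0,0,0])

```text
t: 37.25
ee_pos: [0.4781, 0.0426, 0.1162]
tool_rot: [-3.9, 82.4, 164.3]
force: [0.8, -0.3, -1.3]
opening: 0.0407
```

```bash
cat >> h.py <<'E'
def mill(c,P):
    """axis of held mill from the visible front: foot/head silhouettes in wrist picture (wood colour)"""
    hsv=cv2.cvtColor(c["color"],cv2.COLOR_BGR2HSV); m=cv2.inRange(hsv,(8,60,30),(28,255,255)); m[:180]=0
    n,lab,st,ce=cv2.connectedComponentsWithStats(m); k=lab[300,275] or 1+np.argmax(st[1:,4]); Q=P[lab==k]; e,R,s=T(); Q=Q[np.hypot(*(Q[:,:2]-(e-L*R[:,0])[:2]).T)<.05]
    z0=np.percentile(Q[:,2],2); print("z range",np.percentile(Q[:,2],[1,99]).round(4))
    from scipy.optimize import least_squares
    for lo,hi in((z0,z0+.02),(z0+.055,z0+.075)):
        q=Q[(Q[:,2]>lo)&(Q[:,2]<hi)]
        f=least_squares(lambda p:np.hypot(q[:,0]-p[0],q[:,1]-p[1])-p[2],[*(e-L*R[:,0])[:2],.025],loss="soft_l1",f_scale=.001).x; print(round(lo,3),"axis",f.round(4))
E
python3 - <<'E'
from h import *
tip((.4975,.012,.06)); c,P=look("w29",["board"]); mill(c,P); print(T()[2]["joint_positions"].round(0))
E
```

```text
tip [0.484  0.0409 0.1618] axis [-0.127  0.036 -0.991] shift cm [ 9.82  2.65 -3.23] open 0.0407 F [ 0.8 -0.3 -1.3] t 37.25
board 0.86 [303. 158.] [0.4974 0.0145 0.    ]
z range [0.1324 0.2236]
0.136 axis [0.4855 0.0411 0.0235]
0.191 axis [0.4886 0.0393 0.0187]
[-2. 18. 98.  2. 71. 99.]
```

Call:
jog_arm(targets=[1,0.5,0.7,-0.6,0,1,0.5,0.7,-0.6,0,1,0.5,0.7,-0.6,0,1,0.5,0.2,-0.2,0,1,0.5,0,0,0,1,0.5,0,0,0,1,0,0,0,0])

```text
t: 38.05
ee_pos: [0.4908, 0.0088, 0.0795]
tool_rot: [-2.5, 82.4, 165.4]
force: [-0.4, 0.2, -1.1]
opening: 0.041
```

```bash
python3 - <<'E'
from h import *
tip((.4975,.012,.053)); c,P=look("w30",["board"]); mill(c,P)
E
```

```text
tip [0.4967 0.0073 0.1251] axis [-0.128  0.033 -0.991] shift cm [ 7.16 -0.44 -0.94] open 0.041 F [-0.4  0.2 -1.1] t 38.05
board 0.67 [269. 187.] [0.5005 0.0133 0.    ]
z range [0.0942 0.1864]
0.097 axis [0.4983 0.0074 0.0236]
0.152 axis [0.4992 0.0062 0.0209]
```

Call:
jog_arm(targets=[1,1.2,-0.2,-0.2,0,1,1.2,-0.2,-0.2,0,1,1.2,0,-0.2,0,1,1.2,0,-0.1,0,1,0.8,0,-0.1,0,1,0,0,0,0])

```text
t: 38.75
ee_pos: [0.4935, 0.0152, 0.0192]
tool_rot: [-3.0, 82.6, 165.1]
force: [0.0, 0.9, -0.4]
opening: 0.041
```

```bash
python3 - <<'E'
from h import *
tip((.4975,.012,.048)); c,P=look("w31",["board"]); mill(c,P)
E
```

```text
tip [0.4992 0.0137 0.0648] axis [-0.125  0.033 -0.992] shift cm [ 1.68  0.21 -0.08] open 0.041 F [ 0.   0.9 -0.4] t 38.75
z range [0.0157 0.1254]
0.034 axis [0.501  0.0138 0.0241]
0.089 axis [0.5009 0.0126 0.022 ]
```

Call:
jog_arm(targets=[1,0.5,0.2,0,0,1,0.5,0,0,0,1,0.4,0,0,0,1,0,0,0,0])

```text
t: 39.25
ee_pos: [0.4935, 0.0133, 0.0065]
tool_rot: [-3.4, 82.9, 164.7]
force: [0.8, -0.8, -1.7]
opening: 0.0406
```

```bash
python3 - <<'E'
from h import *
tip((.4975,.012,.048)); c,P=look("w32",["board"]); mill(c,P)
E
```

```text
tip [0.499  0.0118 0.0521] axis [-0.12   0.033 -0.992] shift cm [0.43 0.01 0.1 ] open 0.0406 F [ 0.8 -0.8 -1.7] t 39.25
z range [0.0154 0.1132]
0.021 axis [0.5009 0.0119 0.0243]
0.076 axis [0.5004 0.0108 0.022 ]
```

Call:
jog_arm(targets=[1,0.3,0,0.15,0,1,0.2,0,0,0,1,0,0,0,0])

```text
t: 39.65
ee_pos: [0.4923, 0.0138, 0.0024]
tool_rot: [-3.6, 83.0, 164.5]
force: [-0.1, -0.3, -0.5]
opening: 0.0406
```

```bash
python3 - <<'E'
from h import *
tip((.4975,.012,.048)); c,P=look("w33",["board"]); mill(c,P)
E
```

```text
tip [0.4977 0.0123 0.0481] axis [-0.118  0.033 -0.993] shift cm [0.01 0.03 0.01] open 0.0406 F [-0.1 -0.3 -0.5] t 39.65
z range [0.0155 0.106 ]
0.017 axis [0.4995 0.0123 0.0243]
0.072 axis [0.4991 0.0112 0.0219]
```

Call:
jog_arm(targets=[1,0.2,0,0,0,1,0,0,0,0,0.4,0,0,0,0,0.2,0,0,0,0,0.15,0,0,0,0,0.15,0,0,0,0,0.15,0,0,0,0])

```text
t: 40.45
ee_pos: [0.4934, 0.014, 0.0025]
tool_rot: [-4.0, 83.1, 164.0]
force: [0.3, 0.1, -0.3]
opening: 0.0726
```

```bash
python3 - <<'E'
from h import *
tip((.4975,.012,.148)); c,P=look("w34",["board"]); mill(c,P)
E
```

```text
tip [0.4987 0.0125 0.0481] axis [-0.115  0.033 -0.993] shift cm [-9.9  -0.01  1.29] open 0.0726 F [ 0.3  0.1 -0.3] t 40.45
z range [0.0155 0.1001]
0.017 axis [0.5005 0.0125 0.024 ]
0.072 axis [0.4997 0.0128 0.0219]
```

Released and standing. Rise.

Call:
jog_arm(targets=[0.15,-1.2,0,0.15,0,0.15,-1.2,0,0.15,0,0.15,-1.2,0,0.15,0,0.15,-1.2,0,0.15,0,0.15,-1.2,0,0.15,0,0.15,-1.2,0,0.15,0,0.15,-1.5,0,0.15,0,0.15,-1.5,0,0.15,0,0.15,-1.5,0,0.15,0,0,-1.5,0,0.2,0,0,0,0,0,0])

```text
t: 41.65
ee_pos: [0.4946, 0.0127, 0.1518]
tool_rot: [-4.9, 83.6, 163.1]
force: [0.7, -0.9, -0.2]
opening: 0.0856
```

```bash
python3 - <<'E'
from h import *
tip((.555,.345,.175)); c,P=look("w35",["mill_mid","board"]); slc(P,.4995,.012,.085,.101,.035);slc(P,.4995,.012,.1015,.115,.03); print(T()[2]["joint_positions"].round(0))
E
```

```text
tip [0.4995 0.0112 0.1975] axis [-0.106  0.032 -0.994] shift cm [  2.73 -33.78   1.2 ] open 0.0856 F [ 0.7 -0.9 -0.2] t 41.65
mill_mid 0.57 [273. 188.] [0.4964 0.0159 0.046 ]
slice 2210 c 0.4996 0.0127 r 0.0223 ztop 0.1002
slice 295 c 0.5 0.0127 r 0.0071 ztop 0.1086
[-5. 17. 94.  1. 75. 97.]
```

Call:
jog_arm(targets=[0,0,-1.9,0.05,0,0,0,-1.9,0.05,0,0,0,-1.9,0.05,0,0,0,-1.9,0.05,0,0,0,-1.9,0.05,0,0,0,-1.9,0.05,0,0,0,-1.9,0.05,0,0,0,-1.9,0.05,0,0,0,-1.9,0.05,0,0,0,-1.9,0.05,0,0,0,-1.9,0.05,0,0,0,-1.9,0.05,0,0,0,-1.9,0.05,0,0,0,-1.9,0.05,0,0,0,-1.9,0.05,0,0,0,-1.9,0.05,0,0,0,0,0,0])

```text
t: 43.5
ee_pos: [0.5402, 0.3254, 0.1358]
tool_rot: [1.1, 81.8, 169.0]
force: [0.3, -0.2, 0.5]
opening: 0.0852
```

```bash
python3 - <<'E'
from h import *
c,P=look("w36",["oil_mid"]); slc(P,.555,.345,.085,.1,.03); slc(P,.555,.345,.03,.06,.04)
tip((.555,.345,.12));print(T()[2]["joint_positions"].round(0))
E
```

```text
oil_mid 0.81 [246. 180.] [0.5556 0.3476 0.047 ]
slice 779 c 0.5562 0.3452 r 0.011 ztop 0.0966
slice 447 c 0.556 0.3452 r 0.0224 ztop 0.0599
tip [0.546  0.3216 0.1812] axis [-0.142  0.025 -0.99 ] shift cm [ 5.99 -2.5  -1.26] open 0.0854 F [-0.8 -0.3  0. ] t 43.6
[ 24.  28.  78.   5.  81. 125.]
```

```bash
python3 - <<'E'
from h import *
print(T()[1].round(3)); tip((.553,.3457,.11)); tip((.553,.3457,.033))
E
```

```text
[[-0.142 -0.211 -0.967]
 [ 0.025 -0.977  0.21 ]
 [-0.99   0.005  0.144]]
tip [0.546  0.3216 0.1812] axis [-0.142  0.025 -0.99 ] shift cm [ 7.01 -2.54 -1.2 ] open 0.0854 F [-0.8 -0.3  0. ] t 43.6
tip [0.546  0.3216 0.1812] axis [-0.142  0.025 -0.99 ] shift cm [14.63 -2.57 -2.3 ] open 0.0854 F [-0.8 -0.3  0. ] t 43.6
```

Call:
jog_arm(targets=[0,1,-0.9,-0.2,0,0,1,-0.9,-0.2,0,0,1.5,-0.6,-0.2,0,0,1.5,0,-0.2,0,0,1.0,0,-0.2,0,0,0,0,0,0])

```text
t: 44.2
ee_pos: [0.5453, 0.3449, 0.0682]
tool_rot: [3.1, 81.6, 170.8]
force: [0.0, -0.1, 0.2]
opening: 0.0857
```

```bash
python3 - <<'E'
from h import *
tip((.553,.3457,.033))
E
```

```text
tip [0.5519 0.3439 0.1137] axis [-0.144  0.023 -0.989] shift cm [ 7.98 -0.27 -1.24] open 0.0857 F [ 0.  -0.1  0.2] t 44.2
```

Call:
jog_arm(targets=[0,1.5,-0.1,-0.2,0,0,1.5,-0.1,-0.2,0,0,1.5,0,-0.2,0,0,1.5,0,-0.2,0,0,1.0,0,-0.2,0,0,0,0,0,0])

```text
t: 44.8
ee_pos: [0.5462, 0.3462, -0.0063]
tool_rot: [3.0, 81.6, 170.6]
force: [-0.9, 0.2, -0.0]
opening: 0.0854
```

```bash
python3 - <<'E'
from h import *
tip((.553,.3457,.033))
E
```

```text
tip [0.5528 0.3451 0.0392] axis [-0.144  0.024 -0.989] shift cm [ 0.62 -0.06 -0.1 ] open 0.0854 F [-0.9  0.2 -0. ] t 44.8
```

Call:
jog_arm(targets=[0,0.5,0,-0.1,0,0.5,0,0,0,0,1,0,0,0,0,1,0,0,0,0,1,0,0,0,0,1,0,0,0,0,1,0,0,0,0,1,-1.5,0,0.2,0,1,-1.5,0,0.2,0,1,-1.5,0,0.2,0,1,-1.5,0,0.2,0,1,-1.5,0,0.2,0,1,-1.5,0,0.2,0,1,-1.5,0,0.2,0,1,0,0,0,0])

```text
t: 46.3
ee_pos: [0.5489, 0.347, 0.1059]
tool_rot: [2.1, 81.8, 169.6]
force: [0.4, 1.2, -1.5]
opening: 0.0428
```

```bash
cat >> h.py <<'E'
def oil(c,P):
    hsv=cv2.cvtColor(c["color"],cv2.COLOR_BGR2HSV); m=cv2.inRange(hsv,(45,100,15),(80,255,255))
    e,R,s=T(); t=e-L*R[:,0]; Q=P[(m>0)&(np.hypot(P[...,0]-t[0],P[...,1]-t[1])<.05)&(P[...,2]>.01)]
    from scipy.optimize import least_squares
    print(len(Q),"z",np.percentile(Q[:,2],[1,99]).round(4))
    for lo,hi in((-.04,-.015),(-.015,.005),(.005,.02)):
        q=Q[(Q[:,2]>t[2]+lo)&(Q[:,2]<t[2]+hi)]
        if len(q)>30: print(lo,len(q),"axis",least_squares(lambda p:np.hypot(q[:,0]-p[0],q[:,1]-p[1])-.022,t[:2]-[.005,0],loss="soft_l1",f_scale=.001).x.round(4))
E
python3 - <<'E'
from h import *
tip((.613,.023,.14)); c,P=look("w37",["oil_mid"]); oil(c,P); print(T()[2]["joint_positions"].round(0))
E
```

```text
tip [0.5553 0.3458 0.1515] axis [-0.14   0.026 -0.99 ] shift cm [ -0.5   30.27 -12.65] open 0.0428 F [ 0.4  1.2 -1.5] t 46.3
oil_mid 0.69 [276. 289.] [0.4713 0.3638 0.047 ]
8389 z [0.1208 0.1963]
-0.04 455 axis [0.5564 0.3451]
0.005 677 axis [0.5564 0.3452]
[ 26.  31.  78.   5.  78. 127.]
```

View pics/w37.png

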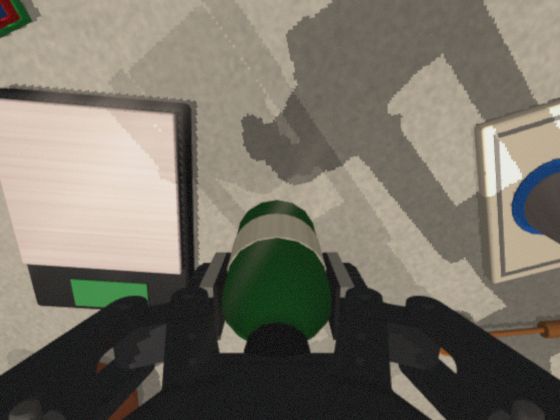

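Call:
jog_arm(targets=[1,0,1.83,-0.77,0,1,0,1.83,-0.77,0,1,0,1.83,-0.77,0,1,0,1.83,-0.77,0,1,0,1.83,-0.77,0,1,0,1.83,-0.77,0,1,0,1.83,-0.77,0,1,0,1.83,-0.77,0,1,0,1.83,-0.77,0,1,0,1.83,-0.77,0,1,0,1.83,-0.77,0,1,0,1.83,-0.77,0,1,0,1.83,-0.77,0,1,0,1.83,-0.77,0,1,0,1.83,-0.77,0,1,0,0,0,0])

```text
t: 48.0
ee_pos: [0.5869, 0.0166, 0.0734]
tool_rot: [8.5, 79.9, 175.3]
force: [0.3, 0.0, -2.1]
opening: 0.0422
```

```bash
python3 - <<'E'
from h import *
tip((.6156,.024,.14)); c,P=look("w38",["board"]); oil(c,P); tip((.6156,.024,.036)); print(T()[1].round(3))
E
```

```text
tip [0.5949 0.0159 0.1187] axis [-0.175  0.014 -0.985] shift cm [-2.45 -1.2  -1.43] open 0.0422 F [ 0.3  0.  -2.1] t 48.0
7877 z [0.0872 0.1685]
-0.04 455 axis [0.595  0.0149]
0.005 927 axis [0.5965 0.0155]
tip [0.5944 0.0185 0.1188] axis [-0.175  0.016 -0.984] shift cm [ 7.79 -1.21 -3.35] open 0.0427 F [ 0.3 -0.2 -2. ] t 48.1
[[-0.175 -0.225 -0.958]
 [ 0.016 -0.974  0.226]
 [-0.984  0.024  0.174]]
```

Call:
jog_arm(targets=[1,0.7,-0.4,-0.7,0,1,0.7,-0.4,-0.7,0,1,0.7,-0.4,-0.6,0,1,0.7,-0.2,-0.3,0,1,0.5,0,-0.1,0,1,0,0,0,0])

```text
t: 48.7
ee_pos: [0.6071, 0.032, 0.0315]
tool_rot: [7.5, 79.7, 174.5]
force: [0.4, 0.1, -2.3]
opening: 0.0424
```

```bash
python3 - <<'E'
from h import *
tip((.6156,.024,.036)); c,P=look("w39",["board"]); oil(c,P)
E
```

```text
tip [0.6153 0.0312 0.0768] axis [-0.178  0.017 -0.984] shift cm [ 3.99  0.6  -0.91] open 0.0424 F [ 0.4  0.1 -2.3] t 48.7
8412 z [0.0449 0.1209]
-0.04 520 axis [0.6154 0.0302]
0.005 1123 axis [0.6557 0.0271]
```

Call:
jog_arm(targets=[1,0.8,0.3,-0.4,0,1,0.8,0.2,-0.3,0,1,0.8,0,-0.2,0,1,0.4,0,-0.1,0,1,0,0,0,0])

```text
t: 49.3
ee_pos: [0.6117, 0.0239, 0.0016]
tool_rot: [7.5, 79.9, 174.5]
force: [0.5, -0.0, -2.0]
opening: 0.0423
```

```bash
python3 - <<'E'
from h import *
tip((.6156,.024,.036)); c,P=look("w40",["board"]); oil(c,P)
E
```

```text
tip [0.6198 0.0231 0.0469] axis [-0.175  0.017 -0.984] shift cm [ 1.14 -0.02  0.23] open 0.0423 F [ 0.5 -0.  -2. ] t 49.3
board 0.94 [325. 362.] [0.4995 0.0116 0.    ]
8471 z [0.0143 0.0907]
-0.04 558 axis [0.6199 0.0221]
0.005 1152 axis [0.6605 0.0178]
```

Call:
jog_arm(targets=[1,0.4,-0.1,0.15,0,1,0.4,0,0,0,1,0.1,0,0,0,1,0,0,0,0])

```text
t: 49.8
ee_pos: [0.6095, 0.0258, -0.0063]
tool_rot: [7.4, 80.0, 174.4]
force: [-0.5, 0.6, -2.2]
opening: 0.0427
```

```bash
python3 - <<'E'
from h import *
tip((.6156,.024,.036)); c,P=look("w41",["board"]); oil(c,P)
E
```

```text
tip [0.6175 0.0251 0.039 ] axis [-0.173  0.017 -0.985] shift cm [0.33 0.14 0.11] open 0.0427 F [-0.5  0.6 -2.2] t 49.8
8346 z [0.0122 0.0831]
-0.04 363 axis [0.6178 0.0241]
0.005 1116 axis [0.6191 0.0246]
```

Call:
jog_arm(targets=[1,0.3,0,0,0,1,0.2,0,0,0,1,0,0,0,0])

```text
t: 50.2
ee_pos: [0.61, 0.0258, -0.0086]
tool_rot: [7.3, 80.2, 174.4]
force: [-0.0, -0.7, -2.7]
opening: 0.0423
```

```bash
python3 - <<'E'
from h import *
tip((.6156,.024,.036)); c,P=look("w42",["board"]); oil(c,P)
E
```

```text
tip [0.6178 0.0251 0.0367] axis [-0.17   0.017 -0.985] shift cm [0.11 0.15 0.18] open 0.0423 F [-0.  -0.7 -2.7] t 50.2
8301 z [0.0118 0.0807]
-0.04 279 axis [0.6182 0.0241]
0.005 1044 axis [0.6194 0.0246]
```

Call:
jog_arm(targets=[1,0.2,0,0.1,0,1,0.2,0,0,0,1,0,0,0,0])

```text
t: 50.6
ee_pos: [0.6103, 0.0258, -0.0087]
tool_rot: [7.3, 80.4, 174.4]
force: [0.0, -0.3, -1.4]
opening: 0.0426
```

Call:
jog_arm(targets=[0.6,0,0,0,0,0.4,0,0,0,0,0.2,0,0,0,0,0,0,0,0,0,0,0,0,0,0,0,-1.2,0,0.2,0,0,-1.2,0,0.2,0,0,-1.2,0,0.2,0,0,-1.2,0,0.2,0,0,-1.2,0,0.2,0,0,-1.5,0,0.2,0,0,-1.5,0,0.2,0,0,-1.5,0,0.2,0,0,0,0,0,0])

```text
t: 52.0
ee_pos: [0.6139, 0.0279, 0.1091]
tool_rot: [7.2, 80.7, 174.2]
force: [-0.4, 0.1, 0.2]
opening: 0.0854
```

```bash
python3 - <<'E'
from h import *
tip((.6156,.024,.2)); c,P=look("w43",["board"]); slc(P,.617,.024,.085,.1,.03);slc(P,.617,.024,.03,.06,.04)
E
```

```text
tip [0.6213 0.0271 0.1545] axis [-0.161  0.016 -0.987] shift cm [-4.41  0.53  1.21] open 0.0854 F [-0.4  0.1  0.2] t 52.0
board 0.85 [312. 285.] [0.4927 0.0134 0.    ]
slice 958 c 0.6186 0.0238 r 0.0111 ztop 0.0965
slice 619 c 0.6189 0.0238 r 0.0223 ztop 0.0598
```

Call:
jog_arm(targets=[0,-2,0,0.3,0,0,-2,0,0.3,0,0,-2,0,0.3,0,0,-2,0,0.3,0,0,0,0,0,0])

```text
t: 52.6
ee_pos: [0.6094, 0.0293, 0.1842]
tool_rot: [7.6, 79.8, 174.6]
force: [-0.5, -0.3, -0.9]
opening: 0.0853
```

```bash
python3 - <<'E'
from h import *
c,P=look("s44",["cup_mid","lid_mid","pot_mid","mill_mid","oil_mid"],1,"scene")
cv2.imwrite("pics/c44.png",cv2.resize(c["color"][120:310,100:480],(800,400)))
c,P=look("w44",["board"]); 
for n,x,y,a,b,q in(("disc",.4888,.11,.07,.08,.045),("knob",.489,.11,.09,.11,.03),("pot",.5082,-.0883,.07,.09,.045),("mill",.4997,.0127,.085,.101,.035),("oil",.6187,.0238,.085,.1,.03)): print(n); slc(P,x,y,a,b,q)
for q,z in(("vinegar_mid",.047),("eggcup_mid",.036)):
    for m in r.mark_of("wrist",q)[:1]: print(q,m["confidence"],w(c,m["location"],z))
E
```

```text
cup_mid 0.64 [328. 195.] [0.4492 0.106  0.025 ]
pot_mid 0.58 [260. 197.] [ 0.486  -0.0926  0.03  ]
mill_mid 0.74 [297. 192.] [0.4765 0.0137 0.046 ]
oil_mid 0.92 [296. 220.] [0.6241 0.019  0.047 ]
board 0.58 [302. 237.] [ 0.5006  0.016  -0.    ]
disc
slice 1652 c 0.4888 0.1098 r 0.0315 ztop 0.0766
knob
slice 358 c 0.4893 0.1093 r 0.0103 ztop 0.1022
pot
slice 1815 c 0.5081 -0.0881 r 0.0257 ztop 0.0797
mill
slice 1253 c 0.4999 0.0127 r 0.0225 ztop 0.1002
oil
slice 564 c 0.6186 0.0235 r 0.011 ztop 0.0966
vinegar_mid 0.64 [ 0.65445053 -0.23008428  0.047     ]
eggcup_mid 0.65 [0.75415738 0.05393119 0.036     ]
```

View pics/c44.png

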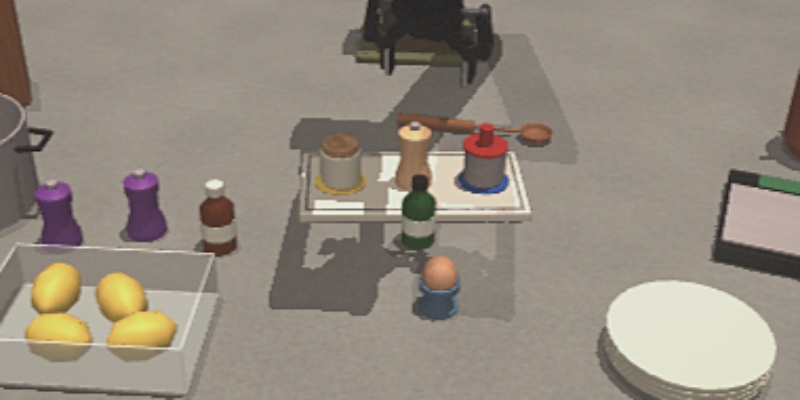

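The scene view shows the layout as asked: the pot is at (340,160), the mill at (415,155), the lidded cup at (485,160) and the oil at (418,215). The vinegar and the egg cup are in their places, and the gripper is clear.

```bash
python3 -c "
from workcell import r
print(r.finish_job())"
```

```text
the job is handed in; nothing more can be done
None
```

The layout is done in the order asked and handed in at about 53 s: cup, lid, pot, mill, then oil bottle. Everything stood upright, with the gripper raised clear.

**Last checks (wrist depth picture):**

| Item | Result |
|---|---|
| Cup | about 1 mm from the centre of the blue round, measured on release and not re-measured after the lid went on |
| Lid | disc level on the rim when set down, within about 1.5 mm of the cup's axis |
| Salt pot | about 1 mm from the centre of the yellow round |
| Pepper mill | about 2 mm from midway between cup and pot |
| Oil bottle | directly behind the mill, about 18 mm clear of the board's far edge |

I moved neither the vinegar bottle nor the egg cup. The scene picture shows both in their places, and their measured positions agree with the first ones to about 1 cm, which is as close as the networks come.

**What disagreed:**
- **Fingertip position:** the real fingertips sit about 46 mm short of the reported TCP. The first grasp on the cup closed on air because of this, and I allowed for it afterwards.
- **Tool tilt:** the tool gradually leaned, reaching about 10° by the end. I turned the jaws for the mill and bottle so the lean did not tip them.
- **Final network marks:** in the last scene picture the networks placed the cup, pot and mill up to 4 cm off because they use worktop heights for things on the board, and they did not find the lid. I relied on the depth measurements instead.

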